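Roll the carton home, then hold the wide clip open over its header card

ROBOT

A 6-joint arm with a two-finger parallel gripper is mounted at the origin on a cart in front of the work surface, level with it; the furniture and walls round the work are solid. World frame = base frame: x ahead of the robot, y to its left, z up, the work surface at z = 0. Lengths are in m, angles in rad, forces in N, time in s.
With the tool pointing down it reaches from about 0.3 to 0.875 m from the base axis. Payload 6.4 kg.
Tool frame: the origin (TCP) lies at the very end of the fingers, on their centre line; the grasp point (between the pads) lies 19 mm behind it; z points along the fingers, y is the direction in which the jaws open and shut (so a half turn about z gives the same grasp; the last joint's range is limited). The gripper opens to 85 mm and grips with 20 to 120 N. Pads are 22 mm wide; open, the fingers measure 114 mm over their backs; the gripper's body (76 mm by 85 mm) begins 54 mm behind the grasp point. The pads swing forward as they close: fully open they stand 13 mm farther back than shut.
Start: joints at [-1.415, 0.181, 1.607, -0, 1.354, -0.206], TCP at [0.204, -0.538, 0.231] pointing down, gripper open.
Joint ranges: [-2.99, 2.99], [-0.89, 2.07], [0.3, 2.58], [-1.14, 4.28], [0, 2.63], [-3.12, 3.12]. Speed limits (rad/s): [2.57, 2.57, 3.01, 3.14, 3.14, 3.14].

INTERFACE

Orientations are given as a unit quaternion [w, x, y, z].
In Python, from bench import * gives the robot as it stands.
- The arm moves only by the tool arm_command, never from a script. Its argument "motion" is text: rows parted by semicolons, each of 7 numbers parted by spaces: the shift along the tool's x, y, z in units of 0.2 m (1.0 is 0.2 m), then the turn, a rotation vector about the tool's x, y, z in units of 60 degrees (1.0 is 60 degrees), then the opening, from 0 (shut) to 1 (fully open). In form: tx ty tz ax ay az grip; .... A call has 1 to 10 rows; each row shifts and turns the pose as measured when the row begins, along the tool's axes as they then stand; what a row does not reach is not made up. A row lasts 1/12 s, in which the tool goes at most 41.7 mm and 7.16 degrees, less where a joint would pass 70% of its speed; a pose out of reach is approached as far as the arm can. A call with a number of a shift or a turn outside -1 to 1 is refused whole. A call with a gripper value outside its range is refused whole. The fingers move at their own pace and stop on an object; the grip force is fixed at half the most. Time passes only in rows, so rows that do not move let the fingers close. It gives the time, the measured TCP pose, the force and the opening at its end, in the units of the state.
- get_obs(): the state, without advancing time (a new reading comes with each control period).
- camera(name): name is "scene" or "side" or "wrist"; returns a dict with "img" (420x560x3 uint8, red, green, blue), "intrinsics" (3x3 intrinsics, pixels), "pose" (4x4, takes a point from camera to world coordinates); the wrist camera has in their place "mount" (4x4, takes a point from camera to tool coordinates, whose origin is the TCP and whose axes are the flange's). Camera axes: x right, y down, z forward; pixel columns grow to the right and rows downward; lengths in m; the calibration is good to about 2 mm. A picture is of the moment at which its call begins: read the wrist's pose just before it. There is no depth.
- hand_in(): hands the job in, once; it reports no verdict.
Trained networks look in the newest picture that a camera, given by its name, has taken for a name from the list of things; names that differ only in an ending like _2 or _b are one class to them, and where a whole thing is asked for, a point or a joint stands for the part that bears it (a point fixed in the world has none). Each returns a list of dicts, best first, with "conf" (0 to 1); they miss things now and then, are a little off and sometimes report something else, mostly with a low value. They report only what shows in the picture. A call takes as long as a camera call. They do not tell look-alikes from the thing itself.
- search_frame(camera, target): "box" ([left, top, right, bottom] in pixels, round what is visible of it).
The state is a dict: "time_s": time; "q": joint angles; "dq": joint speeds; "joint_efforts": joint torques, N m; "eef_pos": TCP position; "eef_rot": TCP orientation; "wrist_force": force on the tool from outside, world axes, zero at the start; "torque": the same for the moment, N m; "opening": opening from 0.0 (shut) to 1.0 (fully open).
Only numpy, scipy, OpenCV 4.12 (cv2) and the standard library are available. Lean on these libraries where they do the work, as an engineer would, in place of code of your own. Each camera call takes 0.05 s, during which the arm holds its last target.

TASK

Push the pastry carton along the rollers into the bay until it is fully home against the end stop; don't lift it. Then take the wide spring clip off the steel strip, squeeze it wide open and hold it level with its gaping jaws well down over the middle of the top edge of the carton's upright card, one jaw clear of the card on each side, so that I can slip the docket in. Finish like that, still squeezing and holding the clip; leave the narrow clip and the other things on the worktop where they are.

Things in the scene. Friction and masses are not known exactly. Their poses are not given: they have to be found in the camera images.
- roller_track: Fixed roller track, 166 mm wide, 500 long: 11 free-turning steel rollers between aluminium channels, roller tops 50 mm above the worktop; slight drag, goods stay where left. Origin at worktop level under its middle; x across, y along: the carton is pushed towards +y. Low guides at x = +-72 mm, 69 mm above the worktop. The in-feed end (y = -260 mm) is open.
- bay_stop (a point): Middle of the bay's end stop, on the face of its rubber pads, 70 mm above the worktop; axes as the track's. The stop plate reaches 89 mm above the worktop. The bay's cheeks reach back 135 mm from it (122 mm apart inside, 87 mm above the worktop) and begin with a flared mouth.
- carton_mid (a point): Centre of the closed pastry carton, 112 x 206 x 46 mm, about 0.3 to 0.65 kg, flat on the rollers, its top 97 mm above the worktop. y along its length, towards its leading end with the card; z up. Push at the plain trailing end (y = -103 mm). Fully home (card against the end stop) this point is 106 mm short of point bay_stop.
- card_top (a point): Middle of the top edge of the stiff kraft header card fixed upright on the carton's leading end: 90 mm wide (along x), 3 mm thick (along y); it stands 60 mm above the carton's top, so its top edge is 157 mm above the worktop. Moves with the carton.
- clip_strip: Fixed steel strip for parking clips: an upright 3 mm edge 220 mm long (along its x), 60 mm high, on a bent foot that lies to its -y side. Origin at worktop level under the edge's middle.
- wide_clip_pivot (a point): Middle of the hinge axis of the wide steel spring clip (80 g), clamped on the strip, jaws down, finger levers up. x along hinge and strip, y across the gap, z up (frame of one half: tips up to 0.3 rad about x as it opens). Jaws 60 mm wide, end 32 mm below the hinge. Levers 32 mm wide, end 38 mm above it, in a V 45 mm over the outer faces at the top: pinch them together across y.
- wide_clip_spread (a joint): Opening angle of the wide clip, rad: 0 clamped on 3 mm (strip or card), 0.6 squeezed fully open against a firm stop. Its spring always shuts it; squeezing takes 3 to 8 N near the lever tops, double that lower down. Fully open: levers parallel, 22 mm over their outer faces; jaw tips 22 mm apart, 30 mm below the hinge, with room for 24 mm of card below the hinge pin.
- wide_clip_jaw_a (a point): Middle of the lower inner edge of one jaw of the wide clip (the one on the +y side).
- wide_clip_jaw_b (a point): Middle of the lower inner edge of the other jaw of the wide clip (-y side).
- narrow_clip_pivot (a point): Hinge of the narrow clip, a like clip with jaws only 34 mm wide, on the same strip, 65 to 115 mm from the wide one; which of the two is at which end changes. Leave it where it is.
- butter: Wrapped stick of butter, 33 x 120 x 32 mm, origin under its middle: leave alone.
- cutter_ring: Plain steel pastry ring, 71 mm across, 30 mm high, origin under its middle: leave alone.
- measuring_cup: Steel measuring cup, 75 x 149 x 46 mm with its handle, origin under its middle: leave alone.
Things that resemble listed ones, but are neither listed nor needed, are in the scene too. Leave any blue look-alike of the part that bears wide_clip_pivot alone.

How it is judged:
On the way, in this order (a step that is already met when the one before it is completed fails the run):
1. the carton is home in the bay, against the end stop (y of carton_mid in the frame of roller_track above 0.11 m and height (world z) of carton_mid below 0.085 m and angle between carton_mid's own z axis and vertical below 0.1 rad), for 0.2 s.
2. the wide clip is squeezed open and lifted off the strip (value of joint wide_clip_spread above 0.35 rad and height (world z) of wide_clip_pivot above 0.115 m and contact force between the fingers and wide_clip above 1 N), for 0.2 s.
At the end, for the whole second after the job is handed in: Carton flat and still, within 9 mm of home. Wide clip held by the fingers alone, open over 0.4 rad, still, within 15 deg of the card's line; jaw tips on opposite sides, over 4 mm from the card's mid-plane, over 8 mm below its top edge, within 25 mm of its middle; under 1 N on card or carton (all of step 1 and value of joint wide_clip_spread above 0.4 rad and ((y of wide_clip_jaw_a in the frame of card_top above 0.004 m and y of wide_clip_jaw_b in the frame of card_top below -0.004 m) or (y of wide_clip_jaw_b in the frame of card_top above 0.004 m and y of wide_clip_jaw_a in the frame of card_top below -0.004 m)) and z of each of wide_clip_jaw_a, wide_clip_jaw_b in the frame of card_top below -0.008 m and x of wide_clip_jaw_a in the frame of card_top between -0.025 and 0.025 m and x of wide_clip_jaw_b in the frame of card_top between -0.025 and 0.025 m and angle between the x axis of wide_clip_pivot and the x axis of card_top, either way round below 0.26 rad and contact force between wide_clip and pastry_carton below 1 N and contact force between the fingers and wide_clip above 2 N and linear speed of wide_clip below 0.02 m/s and linear speed of pastry_carton below 0.01 m/s); the arm keeps its last pose, push and grip.
It fails at once if the carton is lifted off the rollers or tipped (height (world z) of carton_mid above 0.094 m or angle between carton_mid's own z axis and vertical above 0.25 rad).
It fails at once if the narrow clip is moved by more than 25 mm (distance of narrow_clip_pivot from where it was at the start of the episode above 0.025 m).
It fails at once if the butter, the pastry ring or the measuring cup is moved by more than 25 mm (distance of any of butter, cutter_ring, measuring_cup from where it was at the start of the episode above 0.025 m).
It also fails if it takes over 51 s, if anything falls off the work surface, if the arm or the gripper's body presses on something with over 40 N, if the wrist force passes 120 N, or if a joint passes its speed limit or range.

## Working session

There is one attempt and no reset: what is moved stays moved. The work goes in short steps, Python scripts to look and compute and a tool call to move; the robot and the scene stay as the last step left them, time stands still between calls to the robot, and variables do not carry over. Pictures are saved under pics/ and viewed, and the job is handed in when it is done.

Besides the shell and the picture viewer there is one more tool, called after "Request:" by a JSON object that holds its "op" and its "data", one argument or row to a line. arm_command: Moves the arm, as the interface text tells. Shifts and turns lie within -1 to 1; 1 stands for 0.2 m of shift or 60 degrees of turn. Its arguments: {"type":"object","properties":{"motion":{"type":"string"}},"required":["motion"]}

```bash
ls; mkdir -p pics
cat > h.py <<'E'
from bench import *
import numpy as np, cv2
from scipy.spatial.transform import Rotation as R
def snap(n,f):
    o=get_obs() if n=="wrist" else None
    c=camera(n); cv2.imwrite(f"pics/{f}.png",c["img"][:,:,::-1])
    K=np.array(c["intrinsics"])
    if n=="wrist":
        q=o["eef_rot"];T=np.eye(4);T[:3,:3]=R.from_quat([q[1],q[2],q[3],q[0]]).as_matrix();T[:3,3]=o["eef_pos"]
        P=T@np.array(c["mount"])
    else: P=np.array(c["pose"])
    np.savez(f"pics/{f}.npz",K=K,P=P)
    return c["img"],K,P
def load(f):
    d=np.load(f"pics/{f}.npz");return d["K"],d["P"]
def onz(f,uv,z):
    K,P=load(f);d=P[:3,:3]@np.linalg.solve(K,[uv[0],uv[1],1]);o=P[:3,3]
    return o+d*(z-o[2])/d[2]
def proj(f,X):
    K,P=load(f);p=K@(P[:3,:3].T@(np.array(X)-P[:3,3]));return p[:2]/p[2]
def tri(obs):
    A=np.zeros((3,3));b=np.zeros(3)
    for f,uv in obs:
        K,P=load(f);d=P[:3,:3]@np.linalg.solve(K,[uv[0],uv[1],1]);d/=np.linalg.norm(d)
        M=np.eye(3)-np.outer(d,d);A+=M;b+=M@P[:3,3]
    X=np.linalg.solve(A,b)
    return X,[np.round(proj(f,X)-uv,1) for f,uv in obs]
E
python3 - <<'E'
from h import *
np.set_printoptions(precision=3,suppress=True)
print(get_obs())
for n in ["scene","side","wrist"]:
    im,K,P=snap(n,n+"0"); print(n,K,P)
    if n!="wrist":
        for t in ["roller_track","carton_mid","clip_strip","wide_clip_pivot","narrow_clip_pivot","butter","cutter_ring","measuring_cup"]:
            print(t,[(np.round(d["box"]),round(d["conf"],2)) for d in search_frame(n,t)[:3]])
E
```

```text
pics
{'time_s': 0.0, 'q': array([-1.415,  0.182,  1.608, -0.   ,  1.354, -0.206]), 'dq': array([-0.001,  0.001,  0.002, -0.002,  0.001,  0.001]), 'joint_efforts': array([  0.001, -44.487, -35.133,  -0.   ,   0.009,  -0.   ]), 'eef_pos': array([ 0.203, -0.537,  0.23 ]), 'eef_rot': array([-0.001,  0.984,  0.18 ,  0.   ]), 'wrist_force': array([-0.52 ,  1.067,  1.066]), 'torque': array([ 0.05 , -0.005, -0.06 ]), 'opening': 1.0016722772189863}
scene [[490.75    0.    275.854]
 [  0.    490.75  211.05 ]
 [  0.      0.      1.   ]] [[-0.808 -0.377  0.453  0.03 ]
 [-0.59   0.524 -0.614  0.89 ]
 [-0.006 -0.763 -0.646  0.895]
 [ 0.     0.     0.     1.   ]]
roller_track [(array([239., 167., 428., 271.]), 0.57)]
carton_mid [(array([323., 170., 414., 222.]), 0.78)]
clip_strip [(array([321., 165., 411., 224.]), 0.73), (array([247., 245., 338., 301.]), 0.57), (array([240., 166., 429., 269.]), 0.38)]
wide_clip_pivot [(array([224., 286., 247., 319.]), 0.9), (array([276., 244., 294., 276.]), 0.83), (array([262., 157., 279., 182.]), 0.68)]
narrow_clip_pivot []
butter [(array([176., 272., 212., 319.])
[... 484 characters left out ...]
_strip [(array([284., 238., 348., 322.]), 0.57)]
wide_clip_pivot [(array([199., 175., 225., 206.]), 0.82), (array([282., 310., 313., 359.]), 0.62), (array([313., 246., 342., 281.]), 0.58)]
narrow_clip_pivot [(array([329., 220., 346., 243.]), 0.49), (array([315., 250., 328., 280.]), 0.4), (array([288., 150., 367., 210.]), 0.32)]
butter [(array([226., 315., 255., 386.]), 0.85)]
cutter_ring [(array([183., 272., 225., 309.]), 0.73)]
measuring_cup [(array([164., 208., 218., 236.]), 0.9)]
wrist [[330.172   0.    275.683]
 [  0.    330.172 212.824]
 [  0.      0.      1.   ]] [[ 0.353 -0.886 -0.3    0.282]
 [-0.935 -0.335 -0.114 -0.508]
 [ 0.     0.32  -0.947  0.373]
 [ 0.     0.     0.     1.   ]]
```

View pics/scene0.png

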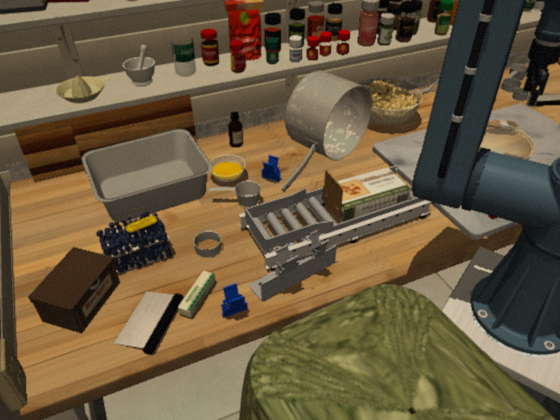

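View pics/side0.png

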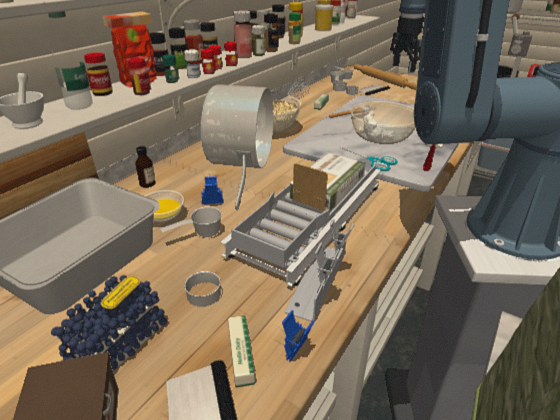

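View pics/wrist0.png

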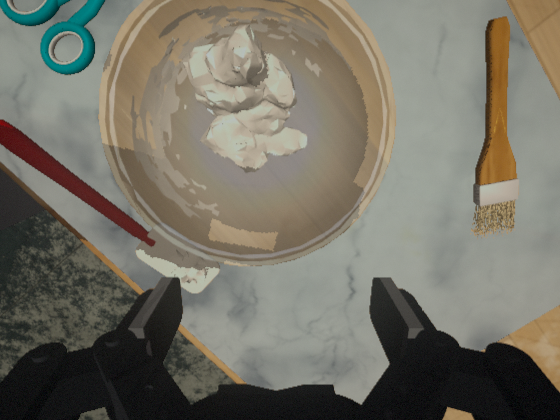

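Run:
```python
import cv2
a=cv2.imread("pics/scene0.png")[150:325,170:440];cv2.imwrite("pics/s0z.png",cv2.resize(a,None,fx=2.9,fy=2.9,interpolation=cv2.INTER_CUBIC))
a=cv2.imread("pics/side0.png")[140:395,150:400];cv2.imwrite("pics/d0z.png",cv2.resize(a,None,fx=2.3,fy=2.3,interpolation=cv2.INTER_CUBIC))
```

```text
(no output)
```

View pics/s0z.png

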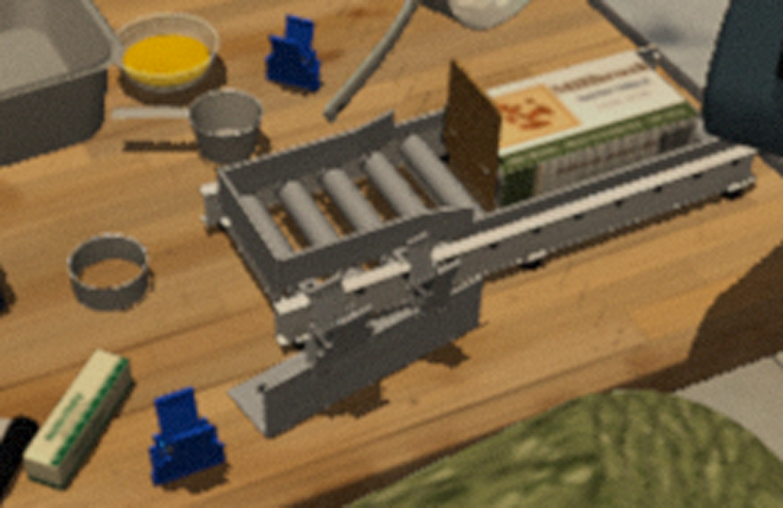

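View pics/d0z.png

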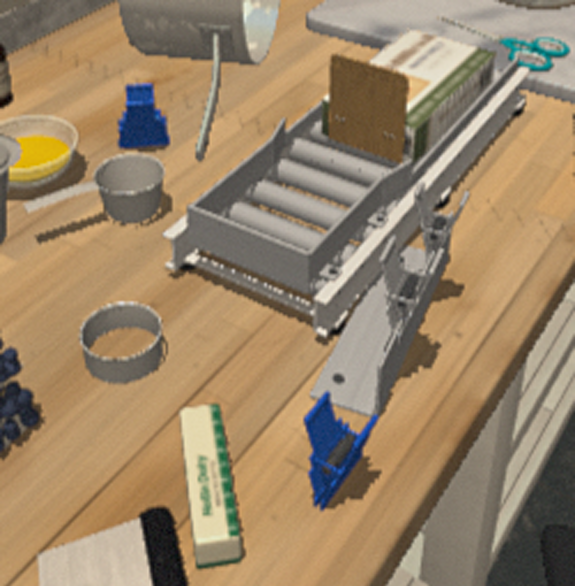

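The steel strip, carrying two steel clips, lies along the near side of the track. The carton with its card is at the far in-feed half. The blue clips are look-alikes.

Run:
```python
from h import *
np.set_printoptions(precision=3,suppress=True)
s=lambda u,v:(u/2.9+170,v/2.9+150)
d=lambda u,v:(u/2.3+150,v/2.3+140)
for n,uv,ud,z in [("stopL",(222,170),(190,212),.089),("stopR",(283,264),(312,257),.089),("cardL",(452,62),(331,57),.157),("cardR",(498,105),(409,78),.157),("cartonTrailNear",(697,102),(494,52),.097),("stripnear",(268,392),(384,363),.06),("stripfar",(480,287),(450,240),.06),("cheekNearEnd",(474,212),(385,172),.087),("butter",(75,440),(210,480),.0),("railNearfront",(280,305),(320,300),.069),("railnearback",(750,148),(525,70),.069)]:
    print(n,onz("scene0",s(*uv),z),onz("side0",d(*ud),z),tri([("scene0",s(*uv)),("side0",d(*ud))]))
```

```text
stopL [0.662 0.159 0.089] [0.664 0.168 0.089] (array([0.667, 0.153, 0.08 ]), [array([0. , 0.7]), array([-0.3, -0.8])])
stopR [0.547 0.224 0.089] [0.551 0.225 0.089] (array([0.551, 0.218, 0.083]), [array([ 0. , -0.2]), array([0.1, 0.2])])
cardL [ 0.537 -0.015  0.157] [ 0.542 -0.012  0.157] (array([ 0.542, -0.023,  0.15 ]), [array([-0. , -0.2]), array([0.1, 0.2])])
cardR [0.472 0.016 0.157] [0.465 0.029 0.157] (array([0.466, 0.026, 0.16 ]), [array([0.1, 1.8]), array([-0.7, -1.8])])
cartonTrailNear [ 0.361 -0.166  0.097] [ 0.353 -0.151  0.097] (array([ 0.356, -0.153,  0.101]), [array([0.1, 1.9]), array([-0.7, -1.8])])
stripnear [0.489 0.32  0.06 ] [0.491 0.315 0.06 ] (array([0.491, 0.318, 0.06 ]), [array([ 0.1, -1. ]), array([0.4, 1.2])])
stripfar [0.416 0.126 0.06 ] [0.427 0.158 0.06 ] (array([0.423, 0.111, 0.033]), [array([-0.3,  3.2]), array([-1.2, -3.4])])
cheekNearEnd [0.454 0.075 0.087] [0.486 0.091 0.087] (array([0.481, 0.025, 0.04 ]), [array([-0. , -0.9]), array([0.3, 0.9])])
butter [0.617 0.41  0.   ] [0.621 0.385 0.   ] (array([0.615, 0.407, 0.013]), [array([ 0.8, -4.2]), array([1.5, 5.9])])
railNearfront [0.533 0.247 0.069] [0.543 0.256 0.069] (array([0.544, 0.233, 0.05 ]), [array([-0. ,  0.4]), array([-0.2, -0.5])])
railnearback [ 0.304 -0.167  0.069] [ 0.313 -0.161  0.069] (array([ 0.308, -0.181,  0.058]), [array([-0. , -0.1]), array([0. , 0.1])])
```

```bash
cat >> h.py <<'E'
def pose():
    o=get_obs();q=o["eef_rot"];return np.array(o["eef_pos"]),R.from_quat([q[1],q[2],q[3],q[0]])
def down(yawdeg): # tool x at yaw in world, z down
    a=np.radians(yawdeg);x=[np.cos(a),np.sin(a),0];y=[np.sin(a),-np.cos(a),0]
    return R.from_matrix(np.array([x,y,[0,0,-1]]).T)
def plan(pt,yaw,grip,step=.04,turn=6.6,start=None,extra=0):
    p,r=start or pose();rt=down(yaw);pt=np.array(pt,float)
    rv=(r.inv()*rt).as_rotvec();n=int(np.ceil(max(np.linalg.norm(pt-p)/step,np.degrees(np.linalg.norm(rv))/turn,1)))
    rows=[]
    for i in range(n):
        w=r.inv().apply((pt-p)/n)/.2; a=rv/n/np.radians(60)
        rows.append(" ".join("%.3f"%v for v in [*w,*a])+" %.2f"%grip)
        p=p+(pt-p)/(n-i) if 0 else p
        r=r*R.from_rotvec(rv/n)
    for i in range(0,n,10): print("; ".join(rows[i:i+10]));print()
    return pt,rt
E
python3 -c "
from h import *
plan([.375,-.22,.22],61,.6)"
```

```text
0.136 -0.118 0.006 0.000 0.000 -0.067 0.60; 0.144 -0.108 0.006 0.000 0.000 -0.067 0.60; 0.152 -0.098 0.006 0.000 0.000 -0.067 0.60; 0.158 -0.087 0.006 0.000 0.000 -0.067 0.60; 0.164 -0.076 0.006 0.000 0.000 -0.067 0.60; 0.169 -0.064 0.006 0.000 0.000 -0.067 0.60; 0.173 -0.052 0.006 0.000 0.000 -0.067 0.60; 0.176 -0.040 0.006 0.000 0.000 -0.067 0.60; 0.178 -0.027 0.006 0.000 0.000 -0.067 0.60; 0.180 -0.015 0.006 0.000 0.000 -0.067 0.60
```

Request:
{"op": "arm_command", "data": {
  "motion": "0.136 -0.118 0.006 0 0 -0.067 0.6; 0.144 -0.108 0.006 0 0 -0.067 0.6; 0.152 -0.098 0.006 0 0 -0.067 0.6; 0.158 -0.087 0.006 0 0 -0.067 0.6; 0.164 -0.076 0.006 0 0 -0.067 0.6; 0.169 -0.064 0.006 0 0 -0.067 0.6; 0.173 -0.052 0.006 0 0 -0.067 0.6; 0.176 -0.04 0.006 0 0 -0.067 0.6; 0.178 -0.027 0.006 0 0 -0.067 0.6; 0.18 -0.015 0.006 0 0 -0.067 0.6"
}}

```text
time_s: 1.78
eef_pos: [0.3744, -0.2126, 0.2183]
eef_rot: [0.003, 0.857, 0.515, -0.001]
wrist_force: [1.2, -0.8, -0.7]
opening: 0.598
```

```bash
python3 -c "
from h import *
p,r=pose();print(p,np.round(r.as_matrix(),3));snap('wrist','w1')"
```

```text
[ 0.37438788 -0.21262601  0.21832325] [[ 0.47   0.883  0.002]
 [ 0.883 -0.47  -0.006]
 [-0.004  0.005 -1.   ]]
```

View pics/w1.png

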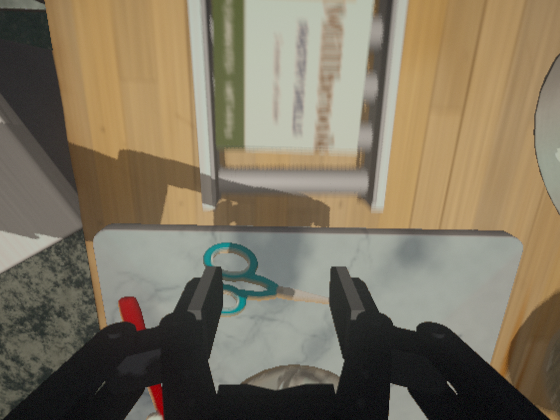

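```bash
python3 -c "
from h import *
np.set_printoptions(precision=4,suppress=True)
p,r=pose();print(p);im,_,_=snap('wrist','w2')
cv2.imwrite('pics/w2z.png',cv2.resize(im[0:225,170:420,::-1],None,fx=2.6,fy=2.6))"
```

```text
[ 0.3764 -0.2068  0.2178]
```

View pics/w2z.png

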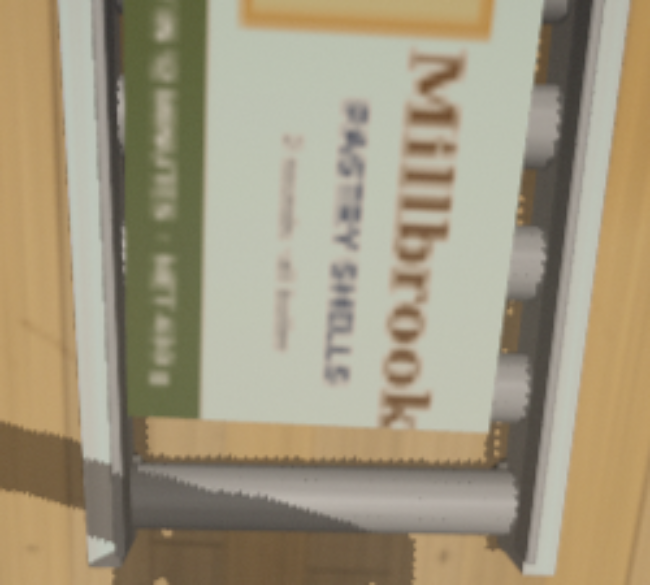

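```bash
python3 -c "
from h import *
np.set_printoptions(precision=4,suppress=True)
z=lambda u,v:(u/2.6+170,v/2.6)
a=onz('w2',z(126,415),.097);b=onz('w2',z(490,432),.097);print('carton',a,b,np.linalg.norm(a-b),(a+b)/2,np.degrees(np.arctan2((a-b)[0],(b-a)[1])))
a2=onz('w2',z(124,10),.097);b2=onz('w2',z(541,10),.097);
for u,v in ((a,a2),(b,b2)): print('side dir',np.degrees(np.arctan2(*(v-u)[[1,0]])))
ang=lambda u,v:np.degrees(np.arctan2(*(v-u)[[1,0]]))
c=onz('w2',z(88,567),.069);d=onz('w2',z(556,573),.069);print('rails',c,d,np.linalg.norm(c-d),(c+d)/2)
print('rail dirs',ang(c,onz('w2',z(60,40),.069)),ang(d,onz('w2',z(629,10),.069)))
print('card perp',ang(a,b)+90,'rail perp',ang(c,d)+90)
"
```

```text
carton [ 0.3554 -0.1513  0.097 ] [ 0.4521 -0.2077  0.097 ] 0.11196625718273637 [ 0.4037 -0.1795  0.097 ] -120.27889277502562
side dir 59.54802985976018
side dir 60.175633034894815
rails [ 0.309  -0.1939  0.069 ] [ 0.4571 -0.2741  0.069 ] 0.16837634248402233 [ 0.383 -0.234  0.069]
rail dirs 61.317122522845 61.47789867288852
card perp 59.72110722497439 rail perp 61.583512235513396
```

```bash
python3 -c "
from h import *
s=plan([.394,-.2137,.068],61.4,.5)
s=plan([.394+.2*.479,-.2137+.2*.878,.068],61.4,.5,step=.02,start=s)"
```

```text
0.007 0.022 0.188 0.001 0.001 0.004 0.50; 0.007 0.022 0.188 0.001 0.001 0.004 0.50; 0.007 0.023 0.187 0.001 0.001 0.004 0.50; 0.007 0.023 0.187 0.001 0.001 0.004 0.50

0.091 0.000 0.000 0.000 0.000 0.000 0.50; 0.091 0.000 0.000 0.000 0.000 0.000 0.50; 0.091 0.000 0.000 0.000 0.000 0.000 0.50; 0.091 0.000 0.000 0.000 0.000 0.000 0.50; 0.091 0.000 0.000 0.000 0.000 0.000 0.50; 0.091 0.000 0.000 0.000 0.000 0.000 0.50; 0.091 0.000 0.000 0.000 0.000 0.000 0.50; 0.091 0.000 0.000 0.000 0.000 0.000 0.50; 0.091 0.000 0.000 0.000 0.000 0.000 0.50; 0.091 0.000 0.000 0.000 0.000 0.000 0.50

0.091 0.000 0.000 0.000 0.000 0.000 0.50
```

Request:
{"op": "arm_command", "data": {
  "motion": "0.007 0.022 0.188 0.001 0.001 0.004 0.5; 0.007 0.022 0.188 0.001 0.001 0.004 0.5; 0.007 0.023 0.187 0.001 0.001 0.004 0.5; 0.007 0.023 0.187 0.001 0.001 0.004 0.5; 0 0 0 0 0 0 0.5"
}}

```text
time_s: 2.3
eef_pos: [0.3992, -0.2171, 0.0677]
eef_rot: [0.006, 0.859, 0.511, 0.002]
wrist_force: [-1.0, 1.6, -1.8]
opening: 0.504
```

```bash
python3 -c "
from h import *
p,r=pose();print(p,np.round(r.as_matrix(),3))
d=p[:2]-np.array([.505,-.01]);print(d@[.479,.878],d@[.878,-.479]);snap('wrist','w3')"
```

```text
[ 0.39923951 -0.21710314  0.06771252] [[ 0.477  0.879  0.009]
 [ 0.879 -0.477 -0.009]
 [-0.003  0.012 -1.   ]]
-0.23249583405589921 0.006344690223113795
```

View pics/w3.png

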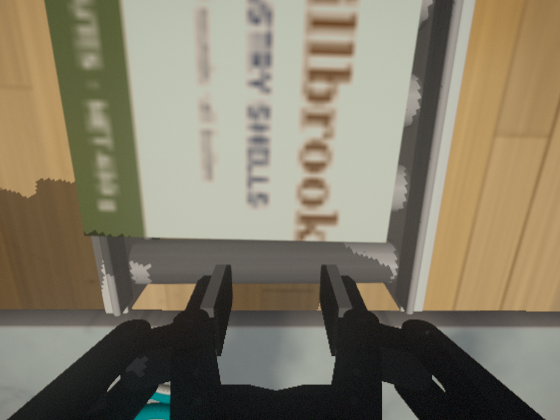

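Request:
{"op": "arm_command", "data": {
  "motion": "0.06 -0.03 0 0 0 0 0.5; 0.06 -0.012 0 0 0 0 0.5; 0.09 0 0 0 0 0 0.5; 0.09 0 0 0 0 0 0.5; 0.09 0 0 0 0 0 0.5; 0.09 0 0 0 0 0 0.5; 0.09 0 0 0 0 0 0.5; 0.09 0 0 0 0 0 0.5; 0.09 0 0 0 0 0 0.5; 0.09 0 0 0 0 0 0.5"
}}

```text
time_s: 3.18
eef_pos: [0.4844, -0.0703, 0.0984]
eef_rot: [0.027, 0.862, 0.506, 0.009]
wrist_force: [-0.0, -0.1, -0.5]
opening: 0.495
```

```bash
cat > st.py <<'E'
from h import *
np.set_printoptions(precision=4,suppress=True)
p,r=pose();print(p,r.as_matrix()[:,0],get_obs()['wrist_force'])
d=p[:2]-np.array([.505,-.01]);print(d@[.479,.878],d@[.878,-.479])
E
python3 st.py; python3 -c "
from h import *
snap('wrist','w4')
im,_,_=snap('scene','s4');cv2.imwrite('pics/s4z.png',cv2.resize(im[150:325,170:440,::-1],None,fx=2.9,fy=2.9,interpolation=cv2.INTER_CUBIC))"
```

```text
[ 0.4844 -0.0703  0.0984] [ 0.4868  0.8734 -0.0117] [-0.0232 -0.1215 -0.5334]
-0.06283146958288328 0.010855609978363585
```

View pics/w4.png

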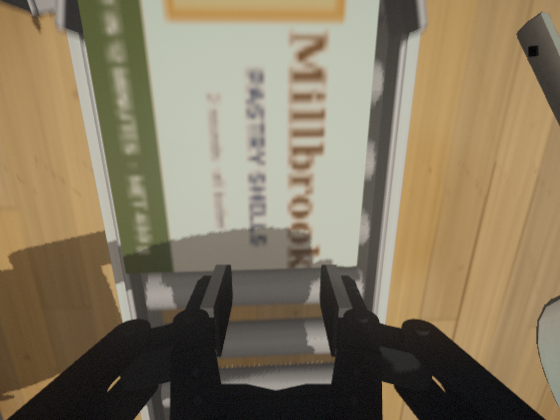

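View pics/s4z.png

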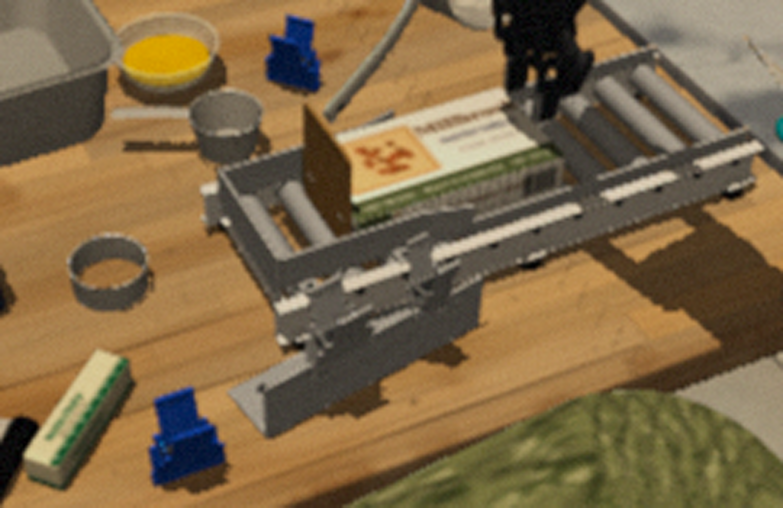

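```bash
python3 -c "
from h import *
T=lambda y,x:[.505+.479*y+.878*x,-.010+.878*y-.479*x]
s=plan(T(-.075,-.001)+[.068],61.4,.5,step=.015)
plan(T(-.04,-.001)+[.068],61.4,.5,step=.015,start=s)"
```

```text
-0.022 -0.023 0.050 0.018 0.003 -0.002 0.50; -0.022 -0.022 0.051 0.018 0.003 -0.002 0.50; -0.022 -0.021 0.051 0.018 0.003 -0.002 0.50

0.058 0.000 0.000 0.000 0.000 0.000 0.50; 0.058 0.000 0.000 0.000 0.000 0.000 0.50; 0.058 0.000 0.000 0.000 0.000 0.000 0.50
```

Request:
{"op": "arm_command", "data": {
  "motion": "-0.022 -0.023 0.05 0.018 0.003 -0.002 0.5; -0.022 -0.022 0.051 0.018 0.003 -0.002 0.5; -0.022 -0.021 0.051 0.018 0.003 -0.002 0.5; 0 0 0 0 0 0 0.5"
}}

```text
time_s: 3.62
eef_pos: [0.4687, -0.0772, 0.0716]
eef_rot: [0.002, 0.859, 0.511, 0.002]
wrist_force: [-0.6, 0.3, 0.3]
opening: 0.499
```

```bash
python3 st.py; python3 -c "
from h import *
print(pose()[1].as_matrix().round(3))
snap('wrist','w5')"
```

```text
[ 0.4687 -0.0772  0.0716] [0.4768 0.879  0.0002] [-0.6437  0.3303  0.306 ]
-0.07640130774222084 0.0003041369441874647
[[ 0.477  0.879  0.005]
 [ 0.879 -0.477 -0.003]
 [ 0.     0.006 -1.   ]]
```

View pics/w5.png

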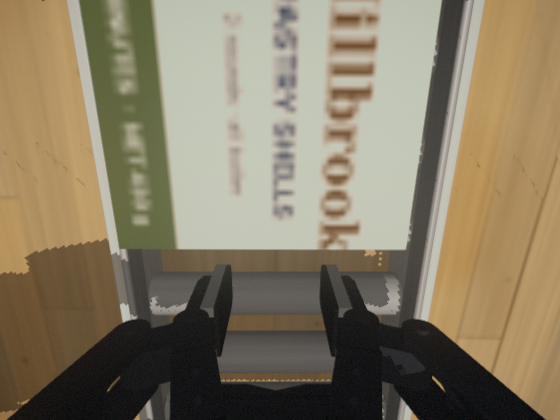

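Request:
{"op": "arm_command", "data": {
  "motion": "0.06 0 0.01 0 0 0 0.5; 0.06 0 0.01 0 0 0 0.5; 0.06 0 0.012 0 0 0 0.5; 0.06 0 0.012 0 0 0 0.5; 0.06 0 0.012 0 0 0 0.5"
}}

```text
time_s: 4.08
eef_pos: [0.4962, -0.0307, 0.0599]
eef_rot: [0.003, 0.862, 0.507, -0.002]
wrist_force: [-2.1, -3.2, 3.0]
opening: 0.504
```

```bash
python3 st.py; python3 -c "
from h import *
a=onz('w5',(118,249),.097);b=onz('w5',(406,249),.097);print(a,b)
for p in(a,b):
  d=p[:2]-np.array([.505,-.01]);print(d@[.479,.878],d@[.878,-.479])
"
```

```text
[ 0.4962 -0.0307  0.0599] [ 0.4862  0.8738 -0.0056] [-2.0631 -3.2287  3.0266]
-0.022431232183777464 0.002158123120676578
[ 0.43004859 -0.02241802  0.097     ] [ 0.527442   -0.07568664  0.097     ]
-0.046804747512874854 -0.059859107819923055
-0.04692315077655833 0.051167978287135006
```

Request:
{"op": "arm_command", "data": {
  "motion": "0.05 -0.005 -0.02 0 0 0 0.5; 0.05 0 -0.01 0 0 0.01 0.5; 0.04 0 0 0 0 0 0.5; 0.03 0 0 0 0 0 0.5"
}}

```text
time_s: 4.42
eef_pos: [0.5067, -0.0086, 0.0648]
eef_rot: [0.006, 0.863, 0.505, -0.013]
wrist_force: [-23.9, -43.0, 14.2]
opening: 0.502
```

```bash
python3 st.py; python3 -c "
from h import *
snap('wrist','w6')"
```

```text
[ 0.5067 -0.0086  0.0648] [ 0.4905  0.871  -0.0283] [-23.9179 -42.965   14.2253]
0.0020786710406962565 0.0007865334738278123
```

View pics/w6.png

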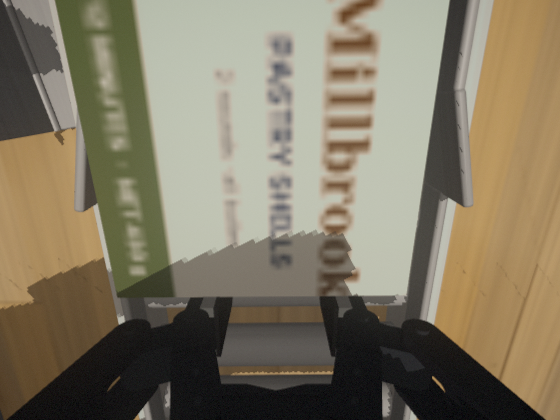

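Request:
{"op": "arm_command", "data": {
  "motion": "0 0 0 0 0 0 0.5; -0.02 0 0 0 0 0 0.5; -0.02 0 0 0 0 0 0.5; -0.05 0 0 0 0 0 0.5; -0.1 0 0 0 0 0 0.5; -0.1 0 -0.1 0 0 0 0.6; -0.1 0 -0.18 0 0 0 0.7; 0 0 -0.2 0 0 0 0.7; 0 0 -0.2 0 0 0 0.7; 0 0 -0.2 0 0 0 0.7"
}}

```text
time_s: 5.3
eef_pos: [0.4607, -0.077, 0.2398]
eef_rot: [-0.004, 0.864, 0.504, -0.02]
wrist_force: [1.4, -0.8, 0.1]
opening: 0.702
```

```bash
python3 st.py; python3 -c "
from h import *
snap('wrist','w7')"
```

```text
[ 0.4607 -0.077   0.2398] [ 0.4919  0.8701 -0.0312] [ 1.3792 -0.8393  0.127 ]
-0.08001896779531655 -0.006835530953135387
```

View pics/w7.png

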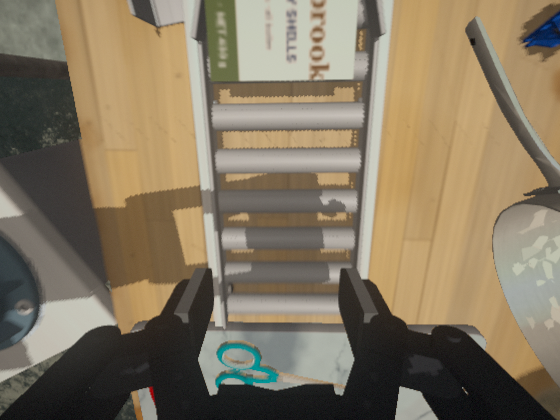

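```bash
python3 -c "
from h import *
s=lambda u,v:(u/2.9+170,v/2.9+150)
for p in [(338,325),(430,268)]: print(onz('scene0',s(*p),.09))
plan([.435,.12,.26],68,.7)"
```

```text
[0.47013487 0.25432605 0.09      ]
[0.44628282 0.15829505 0.09      ]
0.131 -0.103 -0.012 -0.002 0.005 -0.021 0.70; 0.134 -0.101 -0.011 -0.002 0.005 -0.021 0.70; 0.136 -0.098 -0.011 -0.002 0.005 -0.021 0.70; 0.138 -0.095 -0.011 -0.002 0.005 -0.021 0.70; 0.140 -0.092 -0.010 -0.002 0.005 -0.021 0.70; 0.142 -0.088 -0.010 -0.002 0.005 -0.021 0.70
```

Request:
{"op": "arm_command", "data": {
  "motion": "0.131 -0.103 -0.012 -0.002 0.005 -0.021 0.7; 0.134 -0.101 -0.011 -0.002 0.005 -0.021 0.7; 0.136 -0.098 -0.011 -0.002 0.005 -0.021 0.7; 0.138 -0.095 -0.011 -0.002 0.005 -0.021 0.7; 0.14 -0.092 -0.01 -0.002 0.005 -0.021 0.7; 0.142 -0.088 -0.01 -0.002 0.005 -0.021 0.7; 0 0 0 0 0 0 0.7"
}}

```text
time_s: 5.93
eef_pos: [0.4369, 0.1233, 0.2672]
eef_rot: [0.004, 0.829, 0.559, 0.01]
wrist_force: [0.4, 0.5, 0.3]
opening: 0.699
```

```bash
python3 st.py; python3 -c "
from h import *
snap('wrist','w8')
im,_,_=snap('scene','s8');cv2.imwrite('pics/s8z.png',cv2.resize(im[150:325,170:440,::-1],None,fx=2.9,fy=2.9,interpolation=cv2.INTER_CUBIC))"
```

```text
[0.4369 0.1233 0.2672] [0.3744 0.9272 0.0117] [0.3818 0.4737 0.2842]
0.08440794969789986 -0.12366535955206236
```

View pics/w8.png

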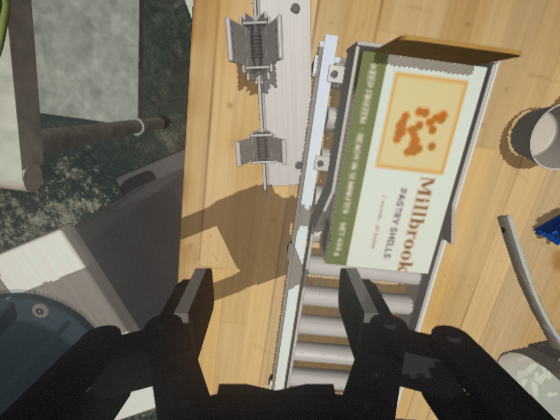

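View pics/s8z.png

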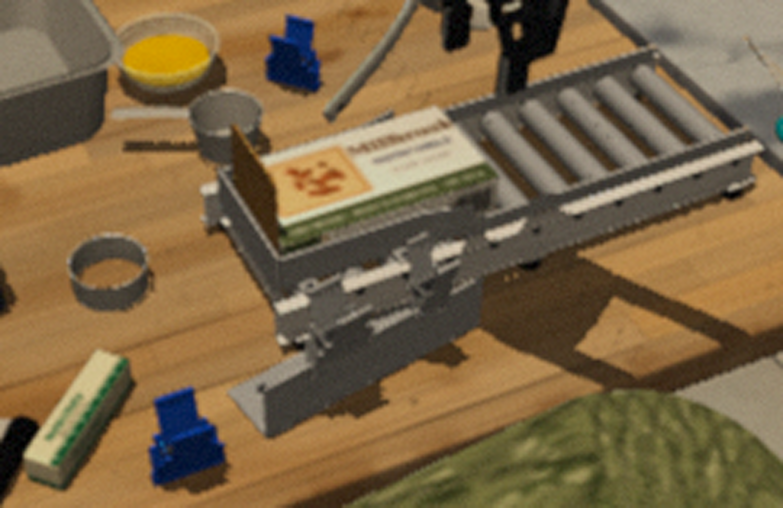

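The carton is home, its card at the stop plate. The wide clip is the far one, at about (255,40) in the wrist picture, and the narrow one is at (262,148).

```bash
python3 -c "
from h import *
for z in (.08,.12): print(onz('w8',(255,42),z),onz('w8',(262,150),z))
print(onz('w8',(267,188),.06),onz('w8',(262,80),.06))
plan([.462,.205,.245],70,.75)"
```

```text
[0.47439857 0.25472516 0.08      ] [0.44304181 0.16378786 0.08      ]
[0.47337626 0.24806004 0.12      ] [0.44582375 0.16815538 0.12      ]
[0.4308498  0.12183845 0.06      ] [0.46806244 0.22452773 0.06      ]
0.146 -0.017 0.037 0.006 -0.003 -0.012 0.75; 0.147 -0.015 0.037 0.006 -0.003 -0.012 0.75; 0.147 -0.013 0.037 0.006 -0.003 -0.012 0.75
```

Request:
{"op": "arm_command", "data": {
  "motion": "0.146 -0.017 0.037 0.006 -0.003 -0.012 0.75; 0.147 -0.015 0.037 0.006 -0.003 -0.012 0.75; 0.147 -0.013 0.037 0.006 -0.003 -0.012 0.75; 0 0 0 0 0 0 0.75; 0 0 0 0 0 0 0.75"
}}

```text
time_s: 6.45
eef_pos: [0.4657, 0.2007, 0.2432]
eef_rot: [0.001, 0.821, 0.57, -0.001]
wrist_force: [-0.3, -0.9, 0.8]
opening: 0.754
```

```bash
python3 st.py; python3 -c "
from h import *
im,_,_=snap('wrist','w9')
cv2.imwrite('pics/w9z.png',cv2.resize(im[0:240,150:430,::-1],None,fx=2.5,fy=2.5,interpolation=cv2.INTER_CUBIC))
"
```

```text
[0.4657 0.2007 0.2432] [ 0.3496  0.9369 -0.0031] [-0.3094 -0.9056  0.7995]
0.16618001176213648 -0.13541715242213928
```

View pics/w9z.png

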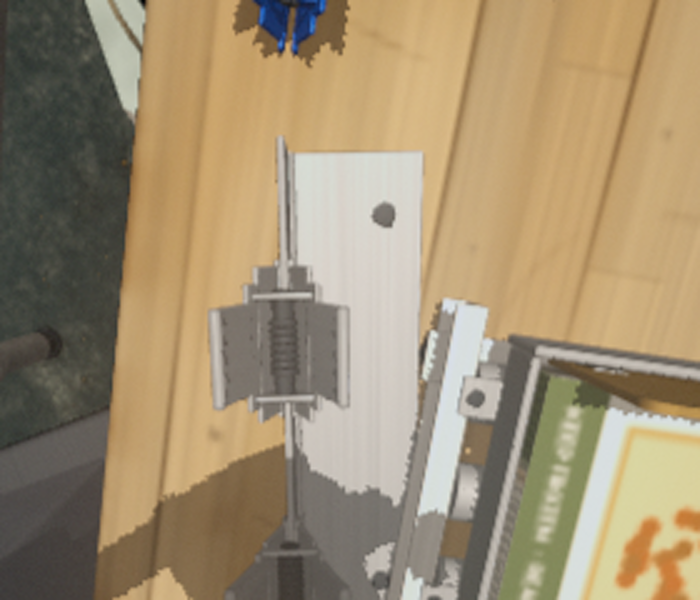

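```bash
python3 -c "
from h import *
np.set_printoptions(precision=4,suppress=True)
z=lambda u,v:(u/2.5+150,v/2.5)
for h in (.11,.115,.12,.125,.13):
  P=[onz('w9',z(*p),h) for p in [(210,310),(216,409),(350,307),(348,407)]]
  n=np.linalg.norm
  print(h,n(P[0]-P[2]),n(P[1]-P[3]),n(P[0]-P[1]),n(P[2]-P[3]),sum(P)/4)
a=onz('w9',z(283,160),.06);b=onz('w9',z(292,500),.06);print(a,b,np.degrees(np.arctan2(*(a-b)[[1,0]])))
for h in (.08,.09):print(onz('w9',z(286,350),h))
K,P=load('w9');print(P[:3,3])
"
```

```text
0.11 0.045043257103152934 0.04412661886437268 0.03203866874176601 0.03230029424526273 [0.4739 0.251  0.11  ]
0.115 0.044222657871403684 0.043322718971945506 0.03145498743968896 0.03171184664294491 [0.4743 0.2515 0.115 ]
0.12 0.04340205863965446 0.0425188190795184 0.030871306137611944 0.03112339904062706 [0.4747 0.252  0.12  ]
0.125 0.042581459407905274 0.041714919187091234 0.03028762483553483 0.03053495143830919 [0.4751 0.2525 0.125 ]
0.13 0.041760860176156135 0.040911019294664015 0.029703943533457792 0.02994650383599145 [0.4755 0.253  0.13  ]
[0.4963 0.3115 0.06  ] [0.4536 0.1912 0.06  ] 70.45639328457091
[0.4745 0.2503 0.08  ]
[0.4752 0.2513 0.09  ]
[0.4957 0.2791 0.3845]
```

```bash
python3 -c "
import cv2
im=cv2.imread('pics/w8.png');cv2.imwrite('pics/w8z.png',cv2.resize(im[0:110,205:305],None,fx=5,fy=5,interpolation=cv2.INTER_CUBIC))
im=cv2.imread('pics/s8.png');cv2.imwrite('pics/s8zz.png',cv2.resize(im[230:305,240:350],None,fx=6,fy=6,interpolation=cv2.INTER_CUBIC))
"
```

```text
(no output)
```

View pics/w8z.png

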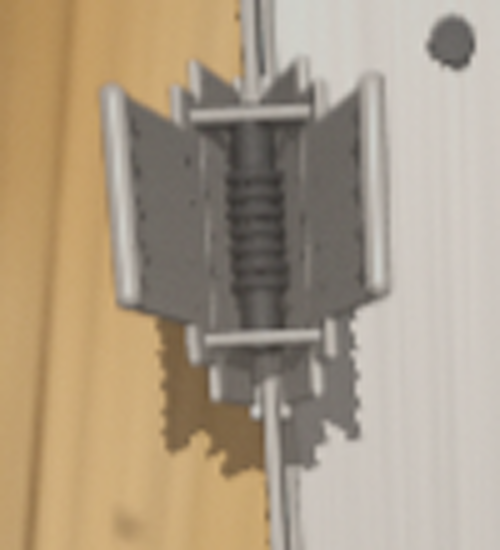

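View pics/s8zz.png

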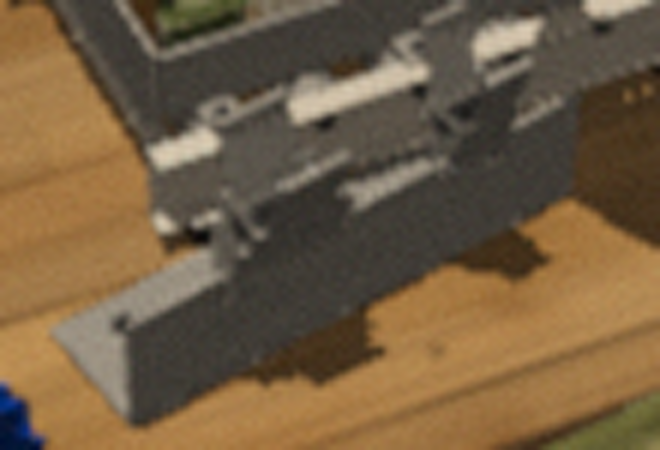

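```bash
python3 -c "
from h import *
np.set_printoptions(precision=4,suppress=True)
z=lambda u,v:(u/2.5+150,v/2.5)
y=lambda u,v:(u/5+205,v/5)
for a,b in [((104,88),(210,310)),((122,305),(216,409)),((382,75),(350,307)),((388,295),(348,407)),((258,230),(285,350))]:
  print(tri([('w8',y(*a)),('w9',z(*b))]))
"
```

```text
(array([0.4589, 0.2735, 0.1142]), [array([-0.2, -0. ]), array([0.2, 0. ])])
(array([0.4486, 0.2439, 0.115 ]), [array([-0.1, -0. ]), array([0.1, 0. ])])
(array([0.5005, 0.2589, 0.1138]), [array([ 0.2, -0. ]), array([-0.2,  0. ])])
(array([0.4894, 0.2292, 0.1142]), [array([-0.1,  0. ]), array([ 0.1, -0. ])])
(array([0.4744, 0.2507, 0.0831]), [array([-0.,  0.]), array([0., 0.])])
```

```bash
python3 -c "
from h import *
s=plan([.4744,.2514,.15],70.6,.8)"
```

```text
0.085 -0.016 0.155 0.000 0.001 -0.006 0.80; 0.085 -0.015 0.155 0.000 0.001 -0.006 0.80; 0.085 -0.015 0.155 0.000 0.001 -0.006 0.80
```

Request:
{"op": "arm_command", "data": {
  "motion": "0.085 -0.016 0.155 0 0.001 -0.006 0.8; 0.085 -0.015 0.155 0 0.001 -0.006 0.8; 0.085 -0.015 0.155 0 0.001 -0.006 0.8; 0 0 0 0 0 0 0.8; 0 0 0 0 0 0 0.8"
}}

```text
time_s: 6.92
eef_pos: [0.4798, 0.2442, 0.1502]
eef_rot: [0.003, 0.819, 0.573, 0.003]
wrist_force: [-0.2, -0.4, 2.0]
opening: 0.799
```

```bash
python3 st.py; python3 -c "
from h import *
im,_,_=snap('wrist','w10')
plan([.4744,.2514,.085],70.6,.8,step=.02)"
```

```text
[0.4798 0.2442 0.1502] [0.3425 0.9395 0.0017] [-0.1569 -0.3805  1.9516]
0.2111326888823638 -0.14385376961749732
0.007 -0.010 0.081 0.002 -0.000 -0.003 0.80; 0.007 -0.009 0.081 0.002 -0.000 -0.003 0.80; 0.007 -0.009 0.081 0.002 -0.000 -0.003 0.80; 0.007 -0.009 0.081 0.002 -0.000 -0.003 0.80
```

View pics/w10.png

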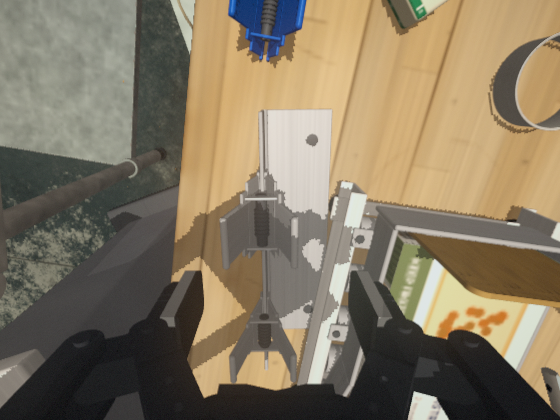

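```bash
python3 -c "
from h import *
for X in [(.4589,.2735,.1142),(.4486,.2439,.115),(.5005,.2589,.1138),(.4894,.2292,.1142)]: print(proj('w10',X))
"
```

```text
[221.56668608 218.08218143]
[224.91713961 267.93089563]
[298.83873291 216.7023238 ]
[297.31621351 266.71296701]
```

Prediction and picture agree: the levers show at (221,218) to (298,267). I'll go down around them now.

Request:
{"op": "arm_command", "data": {
  "motion": "0.012 -0.012 0.08 0.002 0 -0.003 0.8; 0.012 -0.012 0.08 0.002 0 -0.003 0.8; 0.007 -0.009 0.08 0 0 -0.003 0.8; 0.007 -0.006 0.08 0 0 -0.003 0.8; 0 0 0 0 0 0 0.8; 0 0 0 0 0 0 0.8"
}}

```text
time_s: 7.47
eef_pos: [0.4842, 0.2477, 0.0976]
eef_rot: [0.005, 0.818, 0.575, 0.01]
wrist_force: [-0.2, 0.5, 1.0]
opening: 0.798
```

```bash
python3 st.py; python3 -c "
from h import *
im,_,_=snap('wrist','w11')
plan([.4744,.2514,.085],70.6,.8,step=.02)"
```

```text
[0.4842 0.2477 0.0976] [0.3388 0.9408 0.0104] [-0.2308  0.5371  1.0363]
0.21625394791187047 -0.14168068872136597
0.000 -0.054 0.063 0.020 -0.010 -0.007 0.80
```

View pics/w11.png

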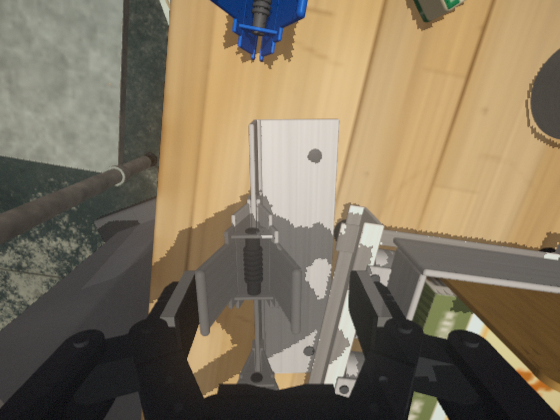

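Request:
{"op": "arm_command", "data": {
  "motion": "0 -0.055 0.03 0.02 -0.01 -0.007 0.8; 0 0 0 0 0 0 0.8"
}}

```text
time_s: 7.68
eef_pos: [0.4753, 0.251, 0.0945]
eef_rot: [0.0, 0.817, 0.577, 0.001]
wrist_force: [0.3, 0.2, -0.2]
opening: 0.798
```

```bash
python3 st.py; python3 -c "
from h import *
plan([.4744,.2514,.085],70.6,.8,step=.02)"
```

```text
[0.4753 0.251  0.0945] [0.3333 0.9428 0.0016] [ 0.2849  0.2242 -0.1749]
0.21490309456772203 -0.15106545180616104
0.000 -0.005 0.048 0.002 -0.002 -0.001 0.80
```

Request:
{"op": "arm_command", "data": {
  "motion": "0 -0.005 0.055 0.002 -0.002 -0.001 0.8; 0 0 0 0 0 0 0.8; 0 0 0.01 0 0 0 0.7"
}}

```text
time_s: 7.93
eef_pos: [0.476, 0.2519, 0.0831]
eef_rot: [0.001, 0.816, 0.578, 0.002]
wrist_force: [0.3, 0.6, -0.1]
opening: 0.704
```

```bash
python3 st.py; python3 -c "
from h import *
im,_,_=snap('wrist','w12')"
```

```text
[0.476  0.2519 0.0831] [0.3316 0.9434 0.0018] [ 0.325   0.5745 -0.081 ]
0.21606227662880595 -0.15093799145467027
```

View pics/w12.png

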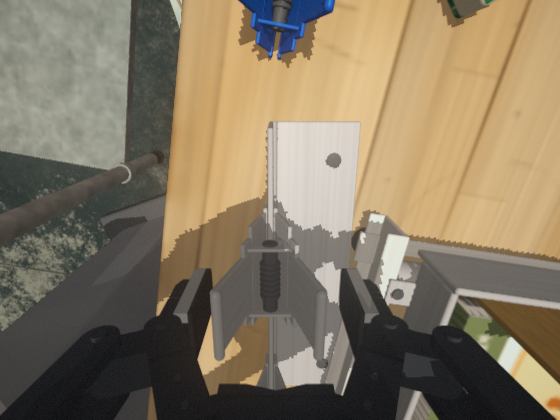

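Request:
{"op": "arm_command", "data": {
  "motion": "0 -0.015 0 0 0 0 0.6; 0 0 0 0 0 0 0.5; 0 0 0 0 0 0 0.3; 0 0 0 0 0 0 0; 0 0 0 0 0 0 0; 0 0 0 0 0 0 0; 0 0 0 0 0 0 0; 0 0 0 0 0 0 0"
}}

```text
time_s: 8.65
eef_pos: [0.4712, 0.2528, 0.0813]
eef_rot: [0.0, 0.816, 0.578, -0.0]
wrist_force: [-0.0, 0.2, -0.6]
opening: 0.231
```

```bash
python3 st.py; python3 -c "
from h import *
im,_,_=snap('wrist','w13')"
```

```text
[0.4712 0.2528 0.0813] [ 0.3312  0.9436 -0.0004] [-0.0139  0.1915 -0.6036]
0.21453810037265364 -0.15551931463829666
```

View pics/w13.png

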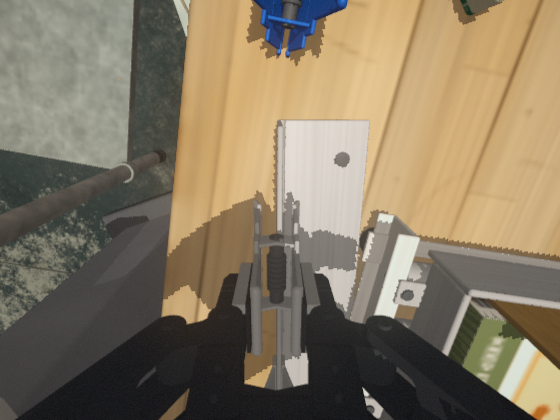

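Request:
{"op": "arm_command", "data": {
  "motion": "0 0 -0.06 0 0 0 0; 0 0 -0.1 0 0 0 0; 0 0 -0.13 0 0 0 0; 0 0 -0.13 0 0 0 0; 0 0 -0.13 0 0 0 0; 0 0 -0.13 0 0 0 0; 0 0 -0.06 0 0 0 0; 0 0 0 0 0 0 0; 0 0 0 0 0 0 0"
}}

```text
time_s: 9.45
eef_pos: [0.4703, 0.2525, 0.242]
eef_rot: [0.0, 0.816, 0.578, 0.0]
wrist_force: [0.3, -0.0, -1.1]
opening: 0.23
```

```bash
python3 st.py; python3 -c "
from h import *
im,_,_=snap('wrist','w14')
im,_,_=snap('scene','s14');im,_,_=snap('side','d14')"
```

```text
[0.4703 0.2525 0.242 ] [ 0.3314  0.9435 -0.    ] [ 0.2659 -0.0341 -1.0796]
0.21381373127932451 -0.15618625516360654
```

View pics/w14.png

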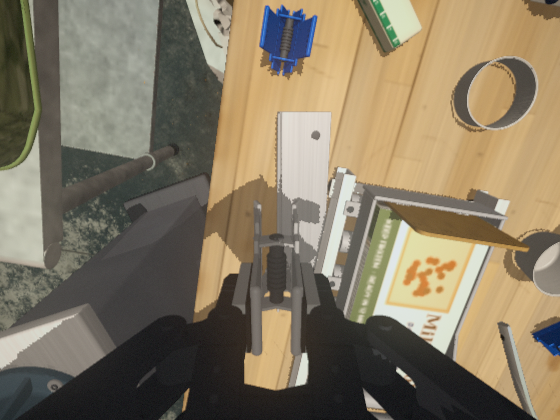

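View pics/d14.png

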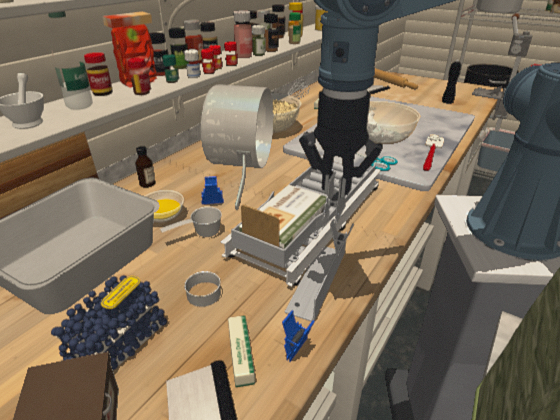

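View pics/s14.png

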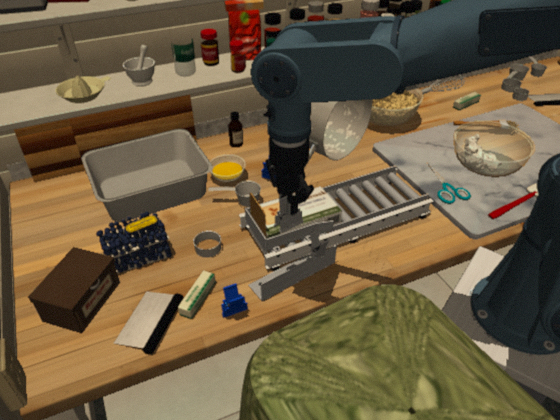

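```bash
python3 -c "
from h import *
np.set_printoptions(precision=4,suppress=True)
s=lambda u,v:(u/2.9+170,v/2.9+150)
a=onz('s8',s(233,127),.157);b=onz('s8',s(274,177),.157);print(a,b,(a+b)/2,np.linalg.norm(a-b))
for p in [(388,205),(500,215),(528,248),(437,235)]: print(p,onz('w14',p,.157),onz('w14',p,.097))
for X in [(.6107,.1838,.157),(.6107+.0395,.1838-.0216,.157),(.6107-.0395,.1838+.0216,.157)]: print(proj('w14',X))
plan([.575,.203,.265],151.4,0,turn=6.9)
"
```

```text
[0.6366 0.1717 0.157 ] [0.5696 0.2034 0.157 ] [0.6031 0.1876 0.157 ] 0.07414693785098678
(388, 205) [0.5515 0.2373 0.157 ] [0.5655 0.2125 0.097 ]
(500, 215) [0.6266 0.2028 0.157 ] [0.6604 0.1688 0.097 ]
(528, 248) [0.6431 0.1691 0.157 ] [0.6814 0.1262 0.097 ]
(437, 235) [0.5805 0.2024 0.157 ] [0.6022 0.1683 0.097 ]
[481.7074 244.2534]
[538.5041 253.0264]
[423.8084 235.3101]
-0.005 0.048 -0.011 -0.000 0.000 -0.112 0.00; -0.010 0.047 -0.011 -0.000 0.000 -0.112 0.00; -0.016 0.046 -0.011 -0.000 0.000 -0.112 0.00; -0.021 0.044 -0.011 -0.000 0.000 -0.112 0.00; -0.026 0.041 -0.011 -0.000 0.000 -0.112 0.00; -0.031 0.038 -0.011 -0.000 0.000 -0.112 0.00; -0.035 0.034 -0.011 -0.000 0.000 -0.112 0.00; -0.039 0.029 -0.011 -0.000 0.000 -0.112 0.00; -0.042 0.025 -0.011 -0.000 0.000 -0.112 0.00; -0.044 0.020 -0.011 -0.000 0.000 -0.112 0.00

-0.046 0.014 -0.011 -0.000 0.000 -0.112 0.00; -0.048 0.009 -0.011 -0.000 0.000 -0.112 0.00
```

```bash
python3 -c "
import cv2
im=cv2.imread('pics/w14.png');cv2.imwrite('pics/w14z.png',cv2.resize(im[180:300,340:540],None,fx=4,fy=4,interpolation=cv2.INTER_CUBIC))"
```

```text
(no output)
```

View pics/w14z.png

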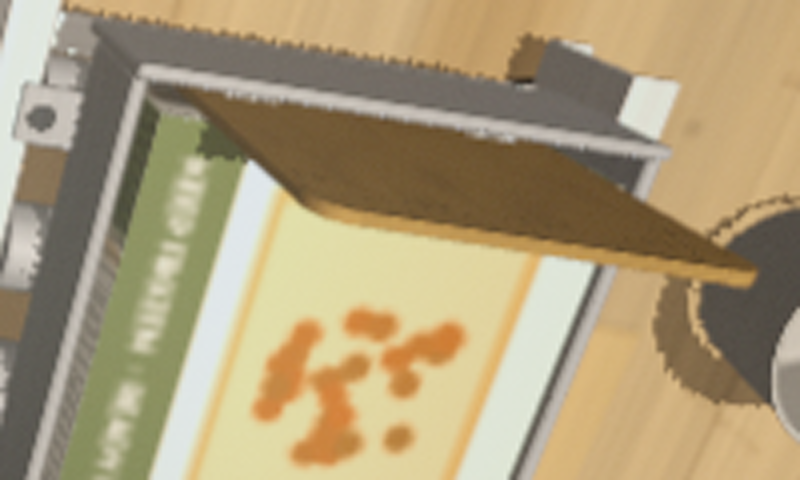

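```bash
python3 -c "
from h import *
np.set_printoptions(precision=4,suppress=True)
a=onz('w14',(418.5,231),.157);b=onz('w14',(529.3,248.8),.157);c=(a+b)/2;print(a,b,c,np.linalg.norm(a-b),np.degrees(np.arctan2(*(b-a)[[1,0]])))
d=c[:2]-np.array([.505,-.01]);print(d@[.479,.878],d@[.878,-.479])"
```

```text
[0.5682 0.2101 0.157 ] [0.644  0.1681 0.157 ] [0.6061 0.1891 0.157 ] 0.08666223248453345 -28.992278794063488
0.2232351468925239 -0.006628202558943646
```

Request:
{"op": "arm_command", "data": {
  "motion": "-0.005 0.048 -0.011 0 0 -0.112 0; -0.01 0.047 -0.011 0 0 -0.112 0; -0.016 0.046 -0.011 0 0 -0.112 0; -0.021 0.044 -0.011 0 0 -0.112 0; -0.026 0.041 -0.011 0 0 -0.112 0; -0.031 0.038 -0.011 0 0 -0.112 0; -0.035 0.034 -0.011 0 0 -0.112 0; -0.039 0.029 -0.011 0 0 -0.112 0; -0.042 0.025 -0.011 0 0 -0.112 0; -0.044 0.02 -0.011 0 0 -0.112 0"
}}

```text
time_s: 10.43
eef_pos: [0.5512, 0.2102, 0.2414]
eef_rot: [-0.016, 0.334, 0.942, -0.01]
wrist_force: [0.1, 0.1, -1.4]
opening: 0.232
```

```bash
python3 st.py; python3 -c "
from h import *
im,_,_=snap('wrist','w15')
plan([.606,.189,.265],151.2,0,turn=6.9)"
```

```text
[0.5512 0.2102 0.2414] [-0.7766  0.6295  0.0241] [ 0.1183  0.0874 -1.3601]
0.21547921714107884 -0.0649235663323191
-0.134 0.042 -0.063 -0.013 -0.012 -0.082 0.00; -0.138 0.031 -0.061 -0.013 -0.012 -0.082 0.00
```

View pics/w15.png

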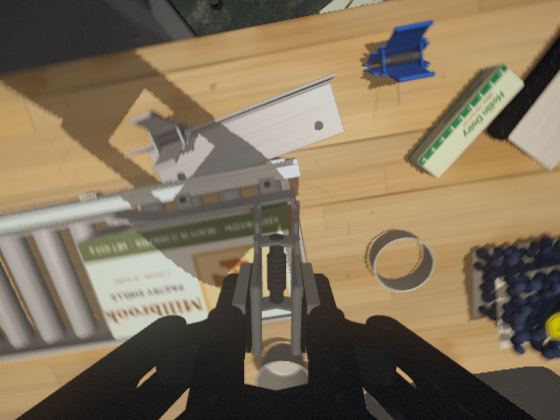

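Request:
{"op": "arm_command", "data": {
  "motion": "-0.134 0.042 -0.063 -0.013 -0.012 -0.082 0; -0.138 0.031 -0.061 -0.013 -0.012 -0.082 0; 0 0 0 0 0 0 0; 0 0 0 0 0 0 0"
}}

```text
time_s: 10.82
eef_pos: [0.6039, 0.1882, 0.2572]
eef_rot: [-0.006, 0.25, 0.968, -0.002]
wrist_force: [-0.3, -0.8, -1.4]
opening: 0.234
```

```bash
python3 st.py; python3 -c "
from h import *
im,_,_=snap('wrist','w16');
im,_,_=snap('scene','s16');cv2.imwrite('pics/s16z.png',cv2.resize(im[150:290,200:400,::-1],None,fx=4,fy=4,interpolation=cv2.INTER_CUBIC))
im,_,_=snap('side','d16');cv2.imwrite('pics/d16z.png',cv2.resize(im[130:290,190:390,::-1],None,fx=3.7,fy=3.7,interpolation=cv2.INTER_CUBIC))
plan([.606,.189,.235],151.2,0,turn=6.9)"
```

```text
[0.6039 0.1882 0.2572] [-0.8753  0.4834  0.0113] [-0.3118 -0.8128 -1.4499]
0.22136666495434446 -0.008077609762192588
-0.013 0.009 0.113 -0.007 -0.011 0.000 0.00
```

View pics/w16.png

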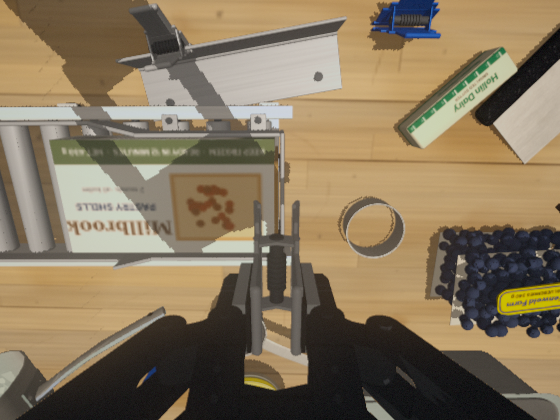

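View pics/s16z.png

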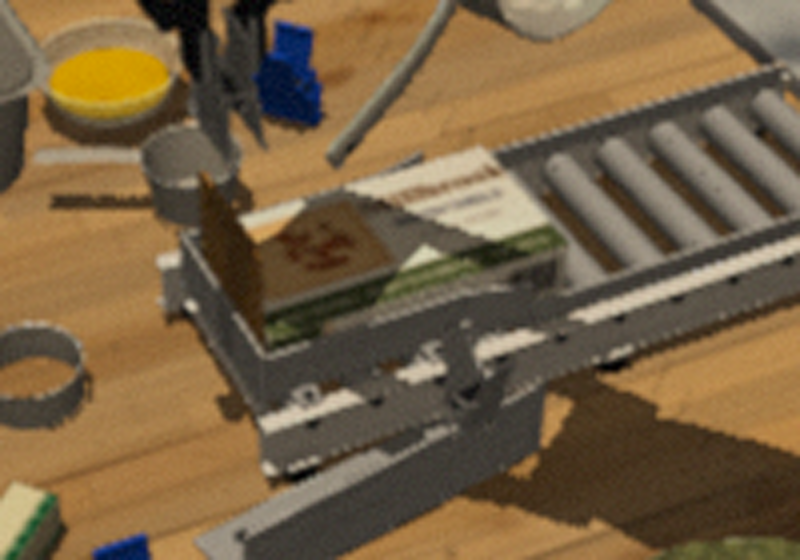

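View pics/d16z.png

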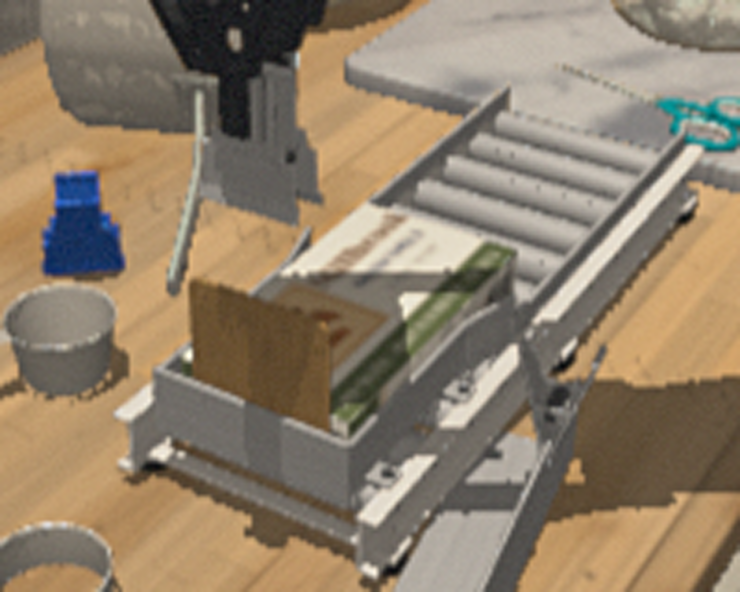

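```bash
python3 -c "
import cv2
im=cv2.imread('pics/w16.png');cv2.imwrite('pics/w16z.png',cv2.resize(im[110:370,215:345],None,fx=4,fy=2.3,interpolation=cv2.INTER_CUBIC))
from h import *
for X in [(.606,.189,.157),(.644,.1681,.157),(.5682,.2101,.157)]: print(proj('w16',X))
"
```

```text
[277.6115138  215.89068298]
[277.63628767 266.24943575]
[277.95371083 160.05358636]
```

View pics/w16z.png

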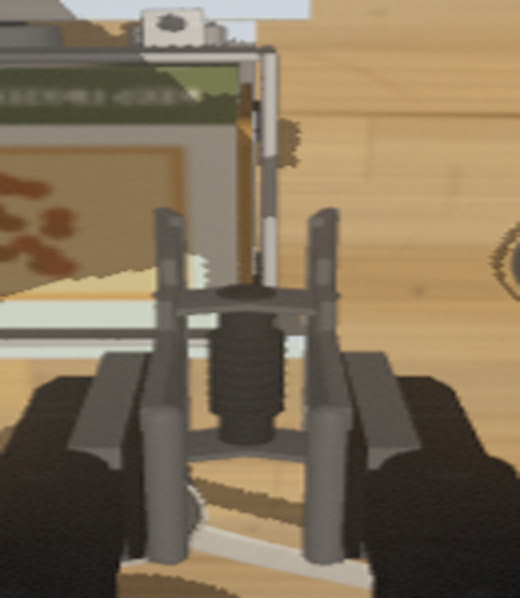

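```bash
python3 -c "
from h import *
plan([.6055,.1881,.21],151.2,0,step=.03)"
```

```text
-0.007 0.002 0.119 -0.003 -0.005 0.000 0.00; -0.006 0.002 0.119 -0.003 -0.005 0.000 0.00
```

Request:
{"op": "arm_command", "data": {
  "motion": "-0.007 0.002 0.119 -0.003 -0.005 0 0; -0.006 0.002 0.119 -0.003 -0.005 0 0; 0 0 0 0 0 0 0; 0 0 0 0 0 0 0"
}}

```text
time_s: 11.3
eef_pos: [0.6026, 0.1904, 0.2088]
eef_rot: [-0.001, 0.25, 0.968, -0.0]
wrist_force: [-0.3, 0.4, 0.4]
opening: 0.232
```

```bash
python3 st.py; python3 -c "
from h import *
print(pose()[1].as_matrix().round(3))
im,_,_=snap('wrist','w17');cv2.imwrite('pics/w17z.png',cv2.resize(im[90:350,215:345,::-1],None,fx=5,fy=2.3,interpolation=cv2.INTER_CUBIC))
im,_,_=snap('side','d17');cv2.imwrite('pics/d17z.png',cv2.resize(im[130:290,190:390,::-1],None,fx=3.7,fy=3.7,interpolation=cv2.INTER_CUBIC))
im,_,_=snap('scene','s17');cv2.imwrite('pics/s17z.png',cv2.resize(im[150:290,200:400,::-1],None,fx=4,fy=4,interpolation=cv2.INTER_CUBIC))
plan([.6055,.1881,.19],151.2,0,step=.04)"
```

```text
[0.6026 0.1904 0.2088] [-0.8751  0.4839  0.0013] [-0.3313  0.3939  0.353 ]
0.2227050952833966 -0.010357471893800672
[[-0.875  0.484 -0.002]
 [ 0.484  0.875 -0.   ]
 [ 0.001 -0.001 -1.   ]]
-0.013 -0.005 0.101 0.000 0.001 -0.002 0.00
```

View pics/w17z.png

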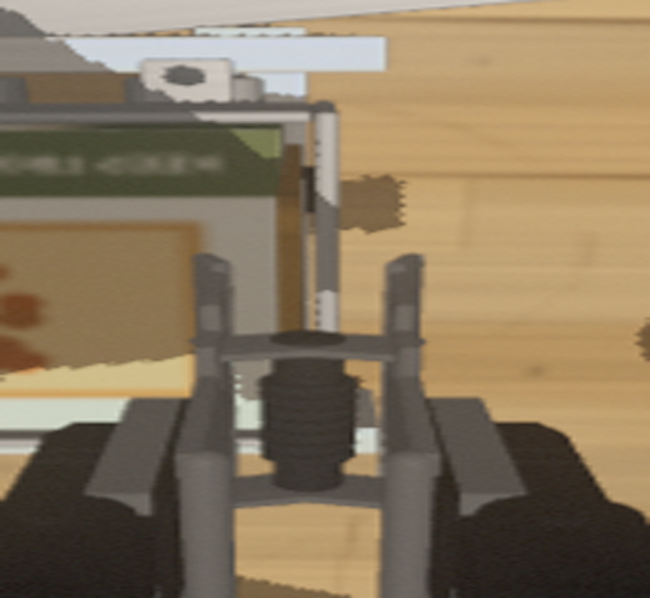

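View pics/s17z.png

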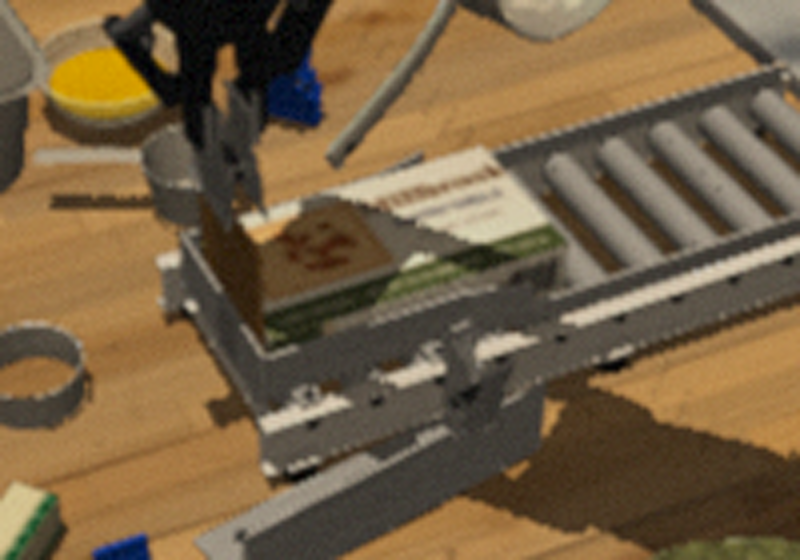

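View pics/d17z.png

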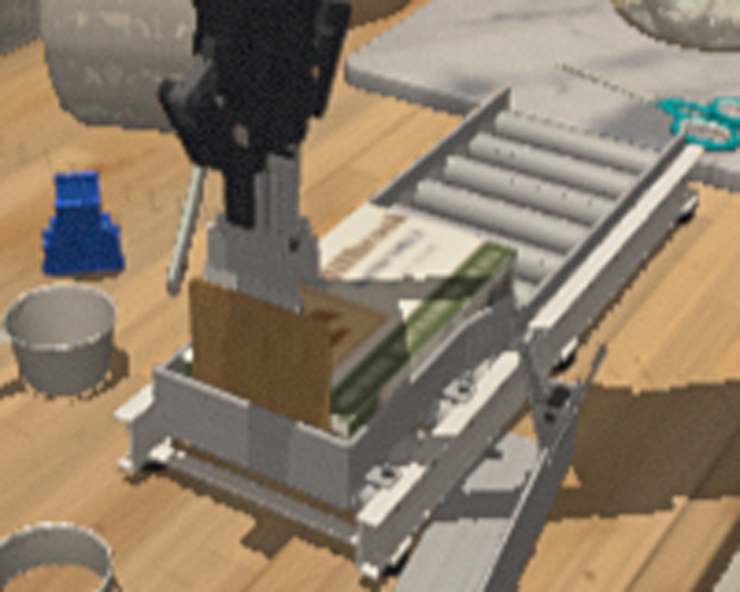

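```bash
cat > pj.py <<'E'
from h import *
import sys
t=np.array([.479,.878,0]);
p,r=pose();M=r.as_matrix();ex=M[:,0];ey=M[:,1]
n=sys.argv[1]
for nm,f,c in [('s'+n,lambda q:(q-[200,150])*4,0),('d'+n,lambda q:(q-[190,130])*3.7,0)]:
  for dz in (-.034,-.040):
    for sy in (1,-1):
      print(nm,dz,'jaw',sy,[f(proj(nm,p+sy*.011*ey+sx*.03*ex+[0,0,dz])).round() for sx in(1,-1)])
  c=np.array([.505,-.010,.157])+.2205*t+np.array([.878,-.479,0])*-.0066
  print(nm,'card',[f(proj(nm,c+s*.045*np.array([.878,-.479,0]))).round() for s in (-1,1)])
E
python3 pj.py 17
```

```text
s17 -0.034 jaw 1 [array([227., 220.]), array([188., 162.])]
s17 -0.034 jaw -1 [array([262., 210.]), array([222., 153.])]
s17 -0.04 jaw 1 [array([228., 228.]), array([188., 170.])]
s17 -0.04 jaw -1 [array([263., 218.]), array([222., 161.])]
s17 card [array([259., 251.]), array([198., 165.])]
d17 -0.034 jaw 1 [array([294., 300.]), array([198., 266.])]
d17 -0.034 jaw -1 [array([318., 280.]), array([222., 247.])]
d17 -0.04 jaw 1 [array([294., 310.]), array([198., 275.])]
d17 -0.04 jaw -1 [array([318., 290.]), array([223., 256.])]
d17 card [array([329., 325.]), array([187., 275.])]
```

Request:
{"op": "arm_command", "data": {
  "motion": "-0.02 -0.012 0 0 0 0 0; 0 0 0 0 0 0 0; 0 0 0 0 0 0 0"
}}

```text
time_s: 11.7
eef_pos: [0.6077, 0.1863, 0.2138]
eef_rot: [0.003, 0.25, 0.968, 0.001]
wrist_force: [-0.6, 0.1, -0.1]
opening: 0.232
```

```bash
python3 st.py; python3 -c "
from h import *
im,_,_=snap('wrist','w18');cv2.imwrite('pics/w18z.png',cv2.resize(im[90:350,215:345,::-1],None,fx=5,fy=2.3,interpolation=cv2.INTER_CUBIC))"
```

```text
[0.6077 0.1863 0.2138] [-0.8753  0.4836 -0.0049] [-0.6142  0.1123 -0.0562]
0.22155206553705992 -0.0038766811189918982
```

View pics/w18z.png

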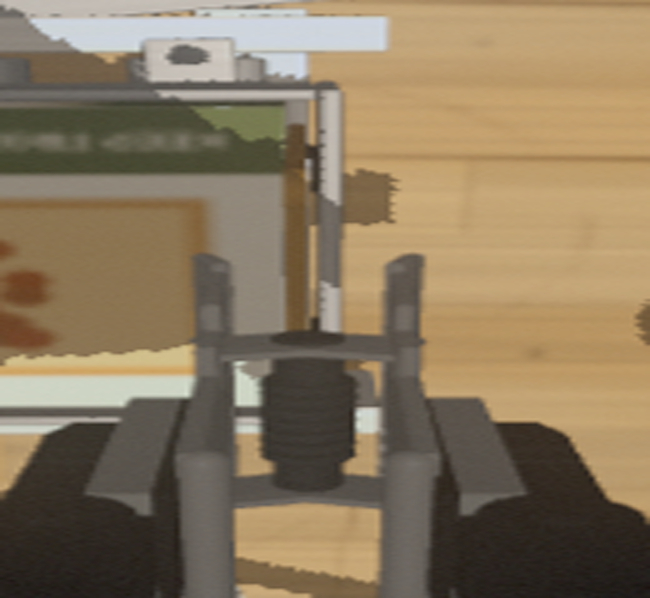

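Request:
{"op": "arm_command", "data": {
  "motion": "0.01 -0.012 0.09 0 0.003 0 0; 0 0 0 0 0 0 0; 0 0 0 0 0 0 0"
}}

```text
time_s: 12.0
eef_pos: [0.6066, 0.185, 0.1983]
eef_rot: [0.004, 0.25, 0.968, 0.002]
wrist_force: [0.3, 0.2, -0.0]
opening: 0.232
```

```bash
python3 st.py; python3 -c "
from h import *
im,_,_=snap('wrist','w19');cv2.imwrite('pics/w19z.png',cv2.resize(im[90:350,215:345,::-1],None,fx=5,fy=2.3,interpolation=cv2.INTER_CUBIC))
im,_,_=snap('side','d19');cv2.imwrite('pics/d19z.png',cv2.resize(im[130:290,190:390,::-1],None,fx=3.7,fy=3.7,interpolation=cv2.INTER_CUBIC))"
```

```text
[0.6066 0.185  0.1983] [-0.8749  0.4842 -0.0057] [ 0.2812  0.2221 -0.0283]
0.2199244633729844 -0.0041777757031194246
```

View pics/w19z.png

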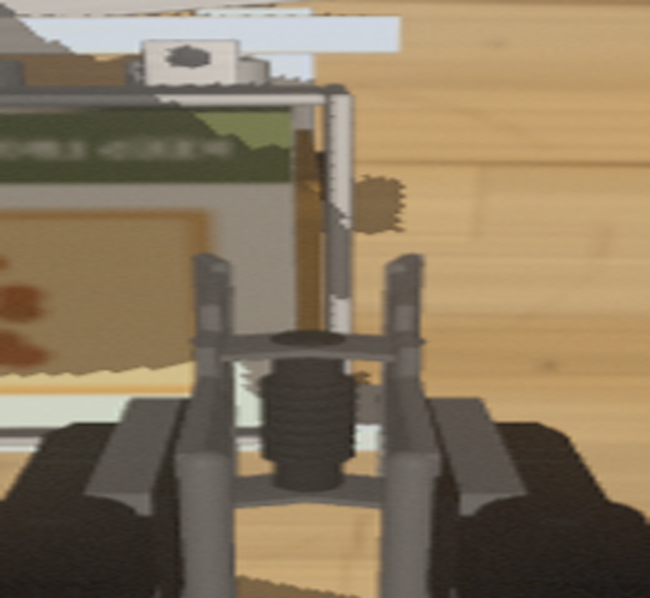

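View pics/d19z.png

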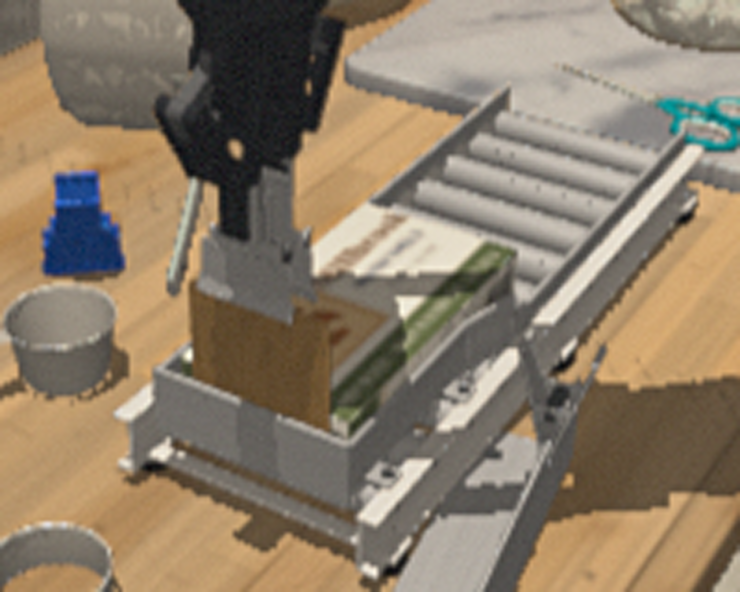

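Request:
{"op": "arm_command", "data": {
  "motion": "0 -0.002 0.06 0 0.004 0 0; 0 0 0 0 0 0 0; 0 0 0 0 0 0 0"
}}

```text
time_s: 12.35
eef_pos: [0.6071, 0.1849, 0.1865]
eef_rot: [0.002, 0.25, 0.968, 0.003]
wrist_force: [0.2, -0.6, -0.5]
opening: 0.231
```

```bash
python3 st.py; python3 -c "
from h import *
im,_,_=snap('wrist','w20');cv2.imwrite('pics/w20z.png',cv2.resize(im[90:350,215:345,::-1],None,fx=5,fy=2.3,interpolation=cv2.INTER_CUBIC))"
```

```text
[0.6071 0.1849 0.1865] [-0.8751  0.484  -0.0023] [ 0.1699 -0.5919 -0.5267]
0.22002062334789094 -0.003749396231836686
```

View pics/w20z.png

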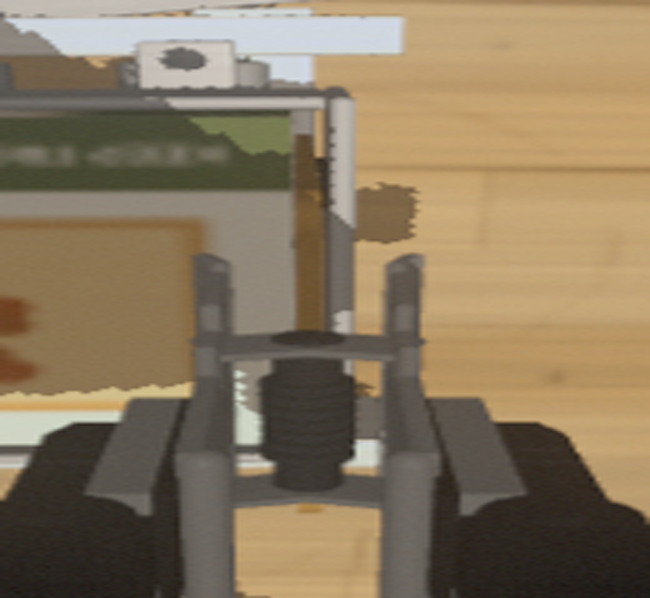

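Request:
{"op": "arm_command", "data": {
  "motion": "0 -0.001 0.042 0 0.001 0 0; 0 0 0 0 0 0 0; 0 0 0 0 0 0 0; 0 0 0 0 0 0 0"
}}

```text
time_s: 12.73
eef_pos: [0.6065, 0.1847, 0.1765]
eef_rot: [0.001, 0.25, 0.968, 0.003]
wrist_force: [0.4, -0.8, -0.4]
opening: 0.228
```

```bash
python3 st.py; python3 -c "
from h import *
im,_,_=snap('wrist','w21');cv2.imwrite('pics/w21z.png',cv2.resize(im[90:350,215:345,::-1],None,fx=5,fy=2.3,interpolation=cv2.INTER_CUBIC))
im,_,_=snap('side','d21');cv2.imwrite('pics/d21z.png',cv2.resize(im[130:290,190:390,::-1],None,fx=3.7,fy=3.7,interpolation=cv2.INTER_CUBIC))
im,_,_=snap('scene','s21');cv2.imwrite('pics/s21z.png',cv2.resize(im[150:290,200:400,::-1],None,fx=4,fy=4,interpolation=cv2.INTER_CUBIC))"; python3 pj.py 21
```

```text
[0.6065 0.1847 0.1765] [-0.8751  0.484   0.0001] [ 0.4479 -0.8266 -0.4402]
0.21960159645011534 -0.004160958774043362
s21 -0.034 jaw 1 [array([231., 257.]), array([192., 199.])]
s21 -0.034 jaw -1 [array([265., 246.]), array([225., 189.])]
s21 -0.04 jaw 1 [array([231., 264.]), array([192., 206.])]
s21 -0.04 jaw -1 [array([265., 254.]), array([225., 197.])]
s21 card [array([259., 251.]), array([198., 165.])]
d21 -0.034 jaw 1 [array([289., 347.]), array([196., 312.])]
d21 -0.034 jaw -1 [array([312., 326.]), array([220., 293.])]
d21 -0.04 jaw 1 [array([289., 356.]), array([196., 321.])]
d21 -0.04 jaw -1 [array([312., 336.]), array([220., 302.])]
d21 card [array([329., 325.]), array([187., 275.])]
```

View pics/w21z.png

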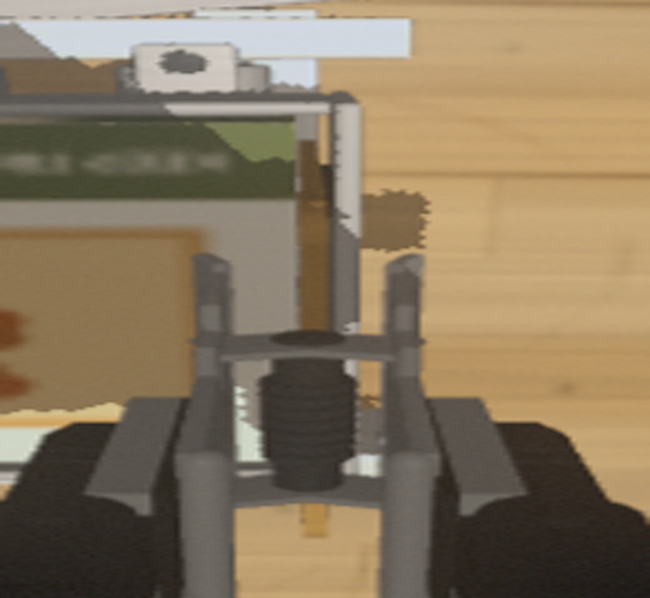

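View pics/d21z.png

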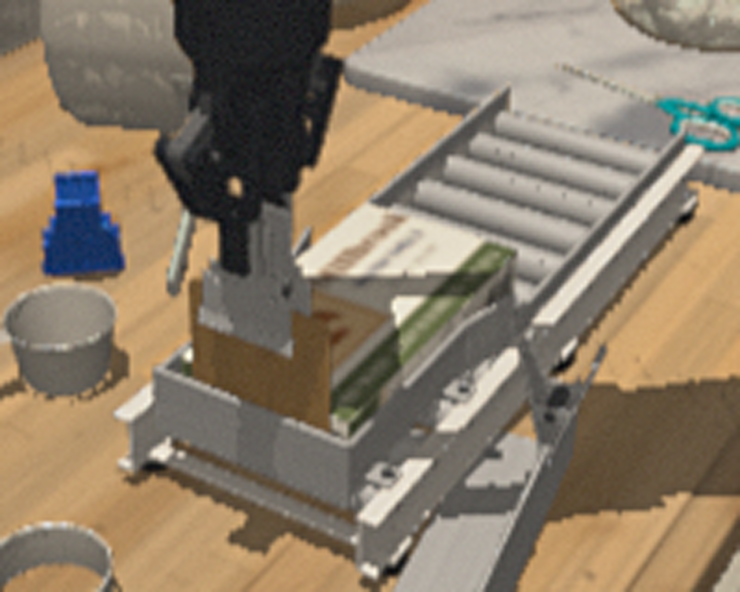

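View pics/s21z.png

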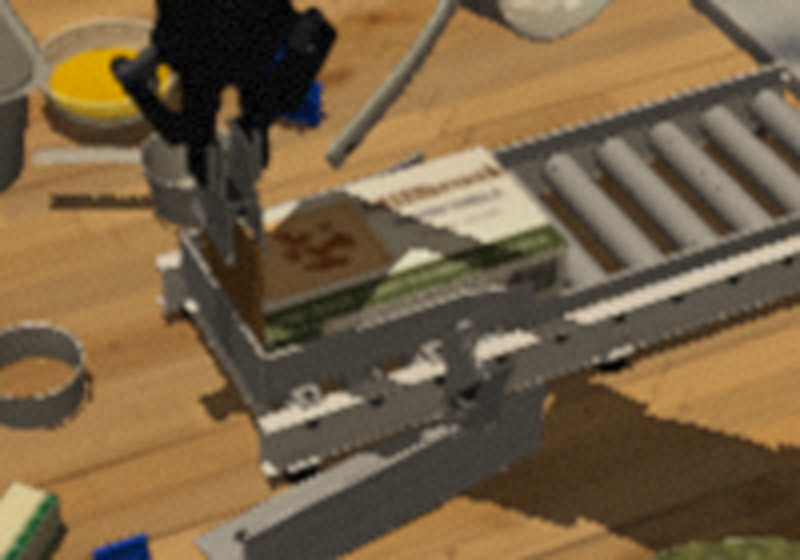

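```bash
python3 -c "
from h import *
camera('side');o=get_obs();print(o['eef_pos'],abs(o['dq']).max(),o['wrist_force'],o['opening'],o['time_s']);hand_in()
camera('side');o=get_obs();print(o['eef_pos'],o['opening'])"
```

```text
[0.60689566 0.18473951 0.1771263 ] 0.0015005725028877854 [-0.62768715  0.50429357 -0.41266554] 0.23235323911597786 12.9333
the job is handed in; nothing more can be done
the job is handed in; nothing more can be done
```

The job is handed in at 12.9 s: the carton is pushed home and the wide clip is held squeezed open over the card. The hand-in gives no verdict, and it allowed no further reading, so I couldn't check the final second.

- **Carton:** I pushed it along the rollers without lifting it until the force rose to about 50 N. That put its centre at about y = 0.116 m in the track frame, against the 0.11 m needed. Later pictures show the card at the stop plate.
- **Wide clip:** I squeezed it to an opening of 0.23, about 20 mm between the pads with the levers parallel. I then lifted it off the strip, turned it to the card's line and lowered it over the card.
- **Last checks:**
  - **Depth:** the jaws straddle the card, with tips about 15 to 20 mm below its top edge.
  - **Centring:** they are centred to about 1 mm across the card and a few millimetres along it.
  - **Stillness:** the arm was still, and the wrist force was under 1 N.
- **Narrow clip and other things:** I never touched them, and they look unmoved in the pictures.

Two estimates disagreed by a few millimetres. Reckoned from the pivot, the jaw tips should sit 34 mm below the tool point, but the pictures gave 35 to 40 mm. I also first placed the card about 3 mm too far along the track, and corrected that from the wrist camera before lowering the clip.

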